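# Load the balance rack on the breakfast bar

## Robot

A 6-joint arm with a two-finger parallel gripper is mounted at the origin on the work surface. World frame = base frame: x ahead of the robot, y to its left, z up, the work surface at z = 0. Lengths are in mm, angles in degrees, forces in N, time in s.
With the tool pointing down it reaches from about 350 to 850 mm from the base axis. Payload 8.1 kg.
Tool frame: the origin (TCP) lies midway between the tips of the shut fingers; the grasp point (between the pads) lies 19 mm behind it (grip_point_offset is the distance from the TCP to the grasp point, in mm); x points along the fingers, z is the direction in which the jaws open and shut, and the axes are right-handed (so a half turn about x gives the same grasp; the last joint's range is limited). The gripper opens to 85 mm and grips with 20 to 120 N. Pads are 22 mm wide; open, the fingers measure 114 mm over their backs; the gripper's body (76 mm by 85 mm) begins 54 mm behind the grasp point. The pads swing forward as they close: fully open they stand 13 mm farther back than shut.
Start: joints at [-76.799, 7.471, 85.268, -0, 87.261, -4.893], TCP at [186.366, -570.327, 231.292] pointing down, gripper open.
Joint ranges: [-169.43, 169.43], [-51.17, 129.36], [1.28, 143.12], [-76.62, 256.62], [0, 156.53], [-152.29, 152.29]. Speed limits (degrees/s): [136.94, 136.94, 159.86, 180, 180, 180].

## Interface

Orientations are given as [roll, pitch, yaw] about the fixed x, y, z axes, in that order (R = Rz(yaw) Ry(pitch) Rx(roll)).
In Python, from bench import sense, snapshot, hand_in, grip_point_offset gives the robot as it stands.
- The arm moves only by the tool carry_out, never from a script. Its argument "rows" is one flat list of numbers, 7 for each row, row after row: the turn, a rotation vector about the tool's x, y, z in units of 8 degrees (1.0 is 8 degrees), then the shift along the tool's x, y, z in units of 25 mm (1.0 is 25 mm), then the gripper command: -1 is fully open, 1 is shut, values between are in proportion. A call has 1 to 5 rows; each row is the pose to reach, as a shift and turn from the pose commanded when the call began, along the tool's axes at that moment; what a row does not reach only later rows make up. A row lasts 1/10 s, in which the tool goes at most 50 mm and 8.59 degrees, less where a joint would pass 70% of its speed; a pose out of reach is approached as far as the arm can. A call with a gripper value outside its range is refused whole. The fingers move at their own pace and stop on an object; "force" is the grip in N (left out, the last holds). Time passes only in rows, so rows that repeat a pose let the fingers close. It gives the time, the measured TCP pose, the force and the opening at its end, in the units of the state.
- sense(): the state, without advancing time (a new reading comes with each control period).
- snapshot(name): name is "side" or "top" or "wrist"; returns a dict with "color" (480x640x3 uint8, red, green, blue), "fx", "fy", "cx", "cy" (pixels), "k1" (the pictures are not rectified: a ray, as slopes to the right and down, at radius r is drawn at 1 + k1 r^2 times it, then the intrinsics apply), "rvec" (rotation vector, rad) and "tvec" (3), from world to camera coordinates, as OpenCV has them; the wrist camera has in their place "T_tool_cam" (4x4, takes a point from camera to tool coordinates, whose origin is the TCP and whose axes are the tool frame's). Camera axes: x right, y down, z forward; pixel columns grow to the right and rows downward; lengths in mm; the calibration is good to about 2 mm. A picture is of the moment at which its call begins: read the wrist's pose just before it. There is no depth.
- hand_in(): hands the job in, once; it reports no verdict.
The state is a dict: "time": time; "joint_pos": joint angles; "qd": joint speeds; "joint_efforts": joint torques, N m; "tool_pos": TCP position; "tcp_rot": TCP orientation; "ft_force": force on the tool from outside, world axes, zero at the start; "wrist_torque": the same for the moment, N m; "finger_gap": finger opening in mm.
Only numpy, scipy, OpenCV 4.12 (cv2) and the standard library are available. Lean on these libraries where they do the work, as an engineer would, in place of code of your own. Each camera call takes 0.05 s, during which the arm holds its last target.

## Task

Hang the two black egg cups and the red pot by their wire hoops on the balance rack, one at a time on alternate arms: first an egg cup on one arm, then the red pot on the outer hook of the other arm, then the second egg cup on the remaining hook of the first egg cup's arm. Work gently so that the bar never tips all the way to its red stops, leave it level with all three hanging still, and do not disturb the other things on the counter.

Things in the scene. Friction and masses are not known exactly. Their poses are not given: they have to be found in the camera images.
- stand: balance rack: fixed steel stand (base 160 x 200 x 18 mm, post) with a bamboo bar 420 mm long, 16 mm square, pivoted at its middle 200 mm above the counter. Four hooks stick out towards the robot (stand -x), on each arm one at 105 mm (inner) and one at 185 mm (outer) from the pivot. Origin at counter level under the pivot; x away from the robot, y along the bar to the left, z up.
- bar (a joint): tip of the bar, rad: 0 level, positive = left arm up; sprung to level (1.25 N m/rad, damped). An egg cup on an outer hook tips it 0.16, on an inner 0.09; the red pot alone, or both egg cups on one arm, tip it to the red rubber stops at 0.23 (beyond 0.205 counts). Both egg cups on one arm balance the red pot on the other arm's outer hook.
- left_outer (a point): left arm, outer hook. Point: on top of its level 8 mm rod, midway along the 43 mm where a hoop can hang; rises and falls as the bar tips. The rod points along the stand's -x; the bar's front face is 22 mm behind the point, the upturned tip 29 mm in front of it, standing 12 mm higher. Left is the stand's +y.
- left_inner (a point): left arm, inner hook. Point: on top of its level 8 mm rod, midway along the 43 mm where a hoop can hang; rises and falls as the bar tips. The rod points along the stand's -x; the bar's front face is 22 mm behind the point, the upturned tip 29 mm in front of it, standing 12 mm higher. Left is the stand's +y.
- right_inner (a point): right arm, inner hook. Point: on top of its level 8 mm rod, midway along the 43 mm where a hoop can hang; rises and falls as the bar tips. The rod points along the stand's -x; the bar's front face is 22 mm behind the point, the upturned tip 29 mm in front of it, standing 12 mm higher. Left is the stand's +y.
- right_outer (a point): right arm, outer hook. Point: on top of its level 8 mm rod, midway along the 43 mm where a hoop can hang; rises and falls as the bar tips. The rod points along the stand's -x; the bar's front face is 22 mm behind the point, the upturned tip 29 mm in front of it, standing 12 mm higher. Left is the stand's +y.
- egg_a: black plastic egg cup, 50 mm across, 55 mm high, 110 g (+-7 %), with a rigid steel wire hoop over it and a square bamboo grip on top; 144 mm high in all, one rigid piece, standing upright. Origin under its centre, z up; the hoop lies in its y-z plane, so one looks through it along x. Same after a half turn.
- egg_b: another one, the same as egg_a: black plastic egg cup, 50 mm across, 55 mm high, 110 g (+-7 %), with a rigid steel wire hoop over it and a square bamboo grip on top; 144 mm high in all, one rigid piece, standing upright. Origin under its centre, z up; the hoop lies in its y-z plane, so one looks through it along x. Same after a half turn.
- red_pot: red pot (68 mm across, 70 mm high, 172 g give or take 7 %) with a fixed steel wire hoop and bamboo grip of the same kind; 164 mm high in all. Origin under its centre, z up; the hoop lies in its y-z plane. Same after a half turn.
- egg_a_hoop (a point): underside of the top of the hoop of egg_a, 105 mm above its foot, on its axis; this is the spot that rests on a hook. The opening below it is 50 mm high down to the cup's rim and 49 mm wide at the rim, round at the top; the wire is 5 mm thick.
- egg_b_hoop (a point): underside of the top of the hoop of egg_b, 105 mm above its foot, on its axis; this is the spot that rests on a hook. The opening below it is 50 mm high down to the cup's rim and 49 mm wide at the rim, round at the top; the wire is 5 mm thick.
- red_pot_hoop (a point): underside of the top of the hoop of red_pot, 125 mm above its foot, on its axis; this is the spot that rests on a hook. The opening below it is 55 mm high down to the cup's rim and 67 mm wide at the rim, round at the top; the wire is 5 mm thick.
- egg_a_grip (a point): middle of the square bamboo grip on top of egg_a, 23 mm above its hoop point: 16 x 16 mm wide, sides along the body's x and y, 36 mm high, from 4 mm to 40 mm above the hoop point
- egg_b_grip (a point): middle of the square bamboo grip on top of egg_b, 23 mm above its hoop point: 16 x 16 mm wide, sides along the body's x and y, 36 mm high, from 4 mm to 40 mm above the hoop point
- red_pot_grip (a point): middle of the square bamboo grip on top of red_pot, 23 mm above its hoop point: 16 x 16 mm wide, sides along the body's x and y, 36 mm high, from 4 mm to 40 mm above the hoop point
- grinder: bystander: glass and steel pepper grinder, 52 mm across, 145 mm high, origin under its centre
- coaster: bystander: round bamboo coaster, 100 mm across, 10 mm thick, origin under its centre
- mug: bystander: blue ceramic mug, 80 mm across, 95 mm high, handle at its +y, origin under its centre
- honey: bystander: amber jar with yellow cap, 66 mm across, 100 mm high, origin under its centre. Beyond it, to the far left and out of the way, stands a fixed steel toaster 190 mm high.

How it is judged (in metres and radians):
On the way, in this order (a step that is already met when the one before it is completed fails the run):
1. one egg cup hangs released on one of the hooks (((distance between egg_a_hoop and left_outer below 0.03 m and contact force between the fingers and egg_a below 0.1 N) or (distance between egg_a_hoop and left_inner below 0.03 m and contact force between the fingers and egg_a below 0.1 N) or (distance between egg_a_hoop and right_inner below 0.03 m and contact force between the fingers and egg_a below 0.1 N) or (distance between egg_a_hoop and right_outer below 0.03 m and contact force between the fingers and egg_a below 0.1 N) or (distance between egg_b_hoop and left_outer below 0.03 m and contact force between the fingers and egg_b below 0.1 N) or (distance between egg_b_hoop and left_inner below 0.03 m and contact force between the fingers and egg_b below 0.1 N) or (distance between egg_b_hoop and right_inner below 0.03 m and contact force between the fingers and egg_b below 0.1 N) or (distance between egg_b_hoop and right_outer below 0.03 m and contact force between the fingers and egg_b below 0.1 N))), for 0.2 s.
2. the red pot hangs released on the outer hook of the other arm (((distance between red_pot_hoop and right_outer below 0.03 m and ((distance between egg_a_hoop and left_outer below 0.03 m and contact force between the fingers and egg_a below 0.1 N) or (distance between egg_a_hoop and left_inner below 0.03 m and contact force between the fingers and egg_a below 0.1 N) or (distance between egg_b_hoop and left_outer below 0.03 m and contact force between the fingers and egg_b below 0.1 N) or (distance between egg_b_hoop and left_inner below 0.03 m and contact force between the fingers and egg_b below 0.1 N))) or (distance between red_pot_hoop and left_outer below 0.03 m and ((distance between egg_a_hoop and right_outer below 0.03 m and contact force between the fingers and egg_a below 0.1 N) or (distance between egg_a_hoop and right_inner below 0.03 m and contact force between the fingers and egg_a below 0.1 N) or (distance between egg_b_hoop and right_outer below 0.03 m and contact force between the fingers and egg_b below 0.1 N) or (distance between egg_b_hoop and right_inner below 0.03 m and contact force between the fingers and egg_b below 0.1 N)))) and contact force between the fingers and red_pot below 0.1 N), for 0.2 s.
3. the second egg cup hangs released beside the first (((distance between red_pot_hoop and right_outer below 0.03 m and ((distance between egg_a_hoop and left_outer below 0.03 m and distance between egg_b_hoop and left_inner below 0.03 m) or (distance between egg_b_hoop and left_outer below 0.03 m and distance between egg_a_hoop and left_inner below 0.03 m))) or (distance between red_pot_hoop and left_outer below 0.03 m and ((distance between egg_a_hoop and right_outer below 0.03 m and distance between egg_b_hoop and right_inner below 0.03 m) or (distance between egg_b_hoop and right_outer below 0.03 m and distance between egg_a_hoop and right_inner below 0.03 m)))) and contact force between the fingers and egg_a below 0.1 N and contact force between the fingers and egg_b below 0.1 N), for 0.2 s.
At the end, for the whole second after the job is handed in: Both egg cups hang on the two hooks of one arm and the red pot on the outer hook of the other arm, each hoop point within 30 mm of its hook point, all upright within 0.25 rad and still (under 0.05 m/s), and the bar is level within 0.05 rad (((distance between red_pot_hoop and right_outer below 0.03 m and ((distance between egg_a_hoop and left_outer below 0.03 m and distance between egg_b_hoop and left_inner below 0.03 m) or (distance between egg_b_hoop and left_outer below 0.03 m and distance between egg_a_hoop and left_inner below 0.03 m))) or (distance between red_pot_hoop and left_outer below 0.03 m and ((distance between egg_a_hoop and right_outer below 0.03 m and distance between egg_b_hoop and right_inner below 0.03 m) or (distance between egg_b_hoop and right_outer below 0.03 m and distance between egg_a_hoop and right_inner below 0.03 m)))) and value of joint bar between -0.05 and 0.05 rad and linear speed of each of egg_a, egg_b, red_pot below 0.05 m/s and angle between each of egg_a, egg_b, red_pot's own z axis and vertical below 0.25 rad); the robot touches nothing.
It fails at once if the bar tips to its stops (beyond 0.205 rad either way) (value of joint bar above 0.205 rad or value of joint bar below -0.205 rad).
It fails at once if a bystander (grinder, coaster, mug, honey jar) is moved by more than 30 mm (distance of any of grinder, coaster, mug, honey from where it was at the start of the episode above 0.03 m).
It also fails if it takes over 72 s, if anything falls off the work surface, if the arm or the gripper's body presses on something with over 40 N, if the wrist force passes 120 N, or if a joint passes its speed limit or range.

## Working session

There is one attempt and no reset: what is moved stays moved. The work goes in short steps, Python scripts to look and compute and a tool call to move; the robot and the scene stay as the last step left them, time stands still between calls to the robot, and variables do not carry over. Pictures are saved under pics/ and viewed, and the job is handed in when it is done.

Besides the shell and the picture viewer there is one more tool, called after ">>>" as name(argument=value, ...), one argument or row to a line, values as JSON. carry_out: Moves the arm, as the interface text tells. Its arguments: {"type":"object","properties":{"rows":{"type":"array","items":{"type":"number"}},"force":{"type":"number"}},"required":["rows"]}

```bash
mkdir -p pics; ls; python3 - <<'E'
from bench import sense, snapshot, grip_point_offset
import cv2
print(sense(), grip_point_offset)
for n in ("side","top"):
    s=snapshot(n); print(n,{k:v for k,v in s.items() if k!="color"})
    cv2.imwrite(f"pics/{n}0.png",s["color"][:,:,::-1])
    import pickle; pickle.dump(s,open(f"{n}0.pkl","wb"))
E
```

```text
pics
{'time': 0.0, 'joint_pos': array([-7.67992547e+01,  7.51432301e+00,  8.53293777e+01, -6.84892206e-04,
        8.72600198e+01, -4.89360437e+00]), 'qd': array([-0.0252707 ,  0.08064538,  0.03172153, -0.09728813, -0.0103189 ,
       -0.07065655]), 'joint_efforts': array([ 4.16757093e-04, -5.69401324e+01, -5.00544763e+01, -5.30919488e-05,
        1.48193497e-02,  7.09561007e-06]), 'tool_pos': array([ 186.23771279, -569.7972342 ,  230.25165527]), 'tcp_rot': array([175.48426282,  89.89627727, 103.57864588]), 'ft_force': array([-0.5459218 ,  0.39251347,  0.65075293]), 'wrist_torque': array([ 0.05498789, -0.00567364,  0.02633392]), 'finger_gap': 85.48216421008388} 18.700000000000003
side {'fx': 477.7012727549999, 'fy': 477.7012727549999, 'cx': 320.58067690345075, 'cy': 237.39144052704938, 'k1': 0.019913156516877167, 'rvec': array([ 0.2220643 , -2.79322734,  1.32530797]), 'tvec': array([ 549.42049836,  185.30695055, 1319.34631363])}
top {'fx': 586.585713062662, 'fy': 586.585713062662, 'cx': 316.7380264408236, 'cy': 231.72459808052426, 'k1': -0.1145125324300851, 'rvec': array([ 2.16542503, -2.23097526,  0.06372302]), 'tvec': array([ -32.55623402,  540.31607932, 1668.42214755])}
```

View pics/side0.png

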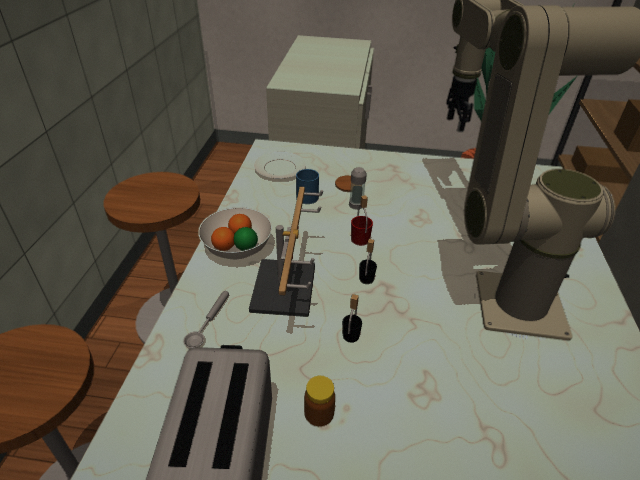

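View pics/top0.png

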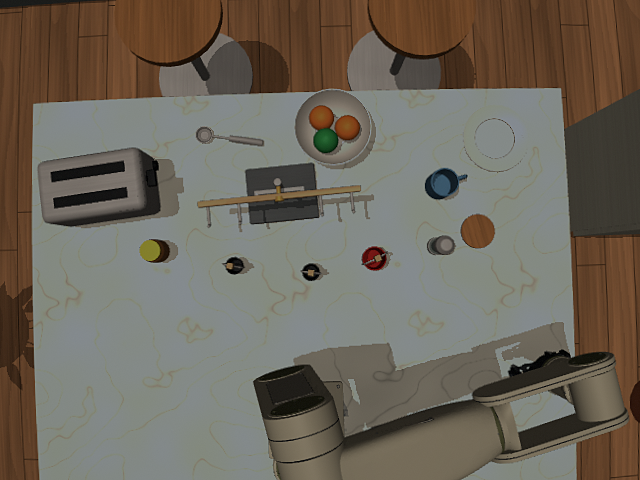

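Top view: up is +x, left is +y. The bar spans about (198,203) to (360,188). The egg cups are at (234,265) and (311,271), the red pot at (374,258). I'll enlarge these areas.

```bash
cat > h.py <<'E'
import numpy as np, cv2, pickle
from scipy.optimize import least_squares
from scipy.spatial.transform import Rotation as R
def cam(s):
    return R.from_rotvec(s["rvec"]).as_matrix(), np.array(s["tvec"])
def ray(s,u,v):
    d=np.array([(u-s["cx"])/s["fx"],(v-s["cy"])/s["fy"]]); p=d.copy()
    for _ in range(20): p=d/(1+s["k1"]*(p@p))
    return np.array([*p,1.])
def wray(s,u,v):
    Rm,t=cam(s); return -Rm.T@t, Rm.T@ray(s,u,v)
def atz(s,u,v,z):
    o,d=wray(s,u,v); return o+d*(z-o[2])/d[2]
def tri(obs):
    A=[];b=[]
    for s,u,v in obs:
        o,d=wray(s,u,v); d/=np.linalg.norm(d); P=np.eye(3)-np.outer(d,d); A.append(P); b.append(P@o)
    A=np.vstack(A); b=np.hstack(b); x=np.linalg.lstsq(A,b,rcond=None)[0]
    return x, np.linalg.norm(A@x-b)
def proj(s,X):
    Rm,t=cam(s); p=Rm@np.array(X)+t; q=p[:2]/p[2]; q=q*(1+s["k1"]*(q@q)); return np.array([q[0]*s["fx"]+s["cx"],q[1]*s["fy"]+s["cy"]])
def crop(s,x0,y0,w,h,k,name,grid=20):
    im=s["color"][y0:y0+h,x0:x0+w,::-1]; im=np.clip(im.astype(float)*1.4,0,255).astype(np.uint8)
    im=cv2.resize(im,None,fx=k,fy=k,interpolation=cv2.INTER_CUBIC)
    for x in range((x0//grid+1)*grid,x0+w,grid):
        cv2.line(im,(int((x-x0+.5)*k),0),(int((x-x0+.5)*k),6),(255,0,255),1); cv2.putText(im,str(x),(int((x-x0+.5)*k)-10,18),0,.4,(255,0,255),1)
    for y in range((y0//grid+1)*grid,y0+h,grid):
        cv2.line(im,(0,int((y-y0+.5)*k)),(6,int((y-y0+.5)*k)),(255,0,255),1); cv2.putText(im,str(y),(8,int((y-y0+.5)*k)+4),0,.4,(255,0,255),1)
    cv2.imwrite("pics/"+name,im)
E
python3 - <<'E'
from h import *
s=pickle.load(open("top0.pkl","rb")); 
crop(s,190,170,100,75,8,"t_l.png",10);crop(s,280,170,100,75,8,"t_r.png",10)
crop(s,215,240,100,50,8,"t_e.png",10);crop(s,300,240,100,50,8,"t_p.png",10)
s=pickle.load(open("side0.pkl","rb"))
crop(s,245,170,100,75,8,"s_r.png",10);crop(s,245,230,100,75,8,"s_l.png",10);crop(s,330,190,60,60,10,"s_p.png",10);crop(s,330,235,60,60,10,"s_b.png",10);crop(s,325,285,60,60,10,"s_a.png",10)
E
```

```text
(no output)
```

View pics/t_l.png

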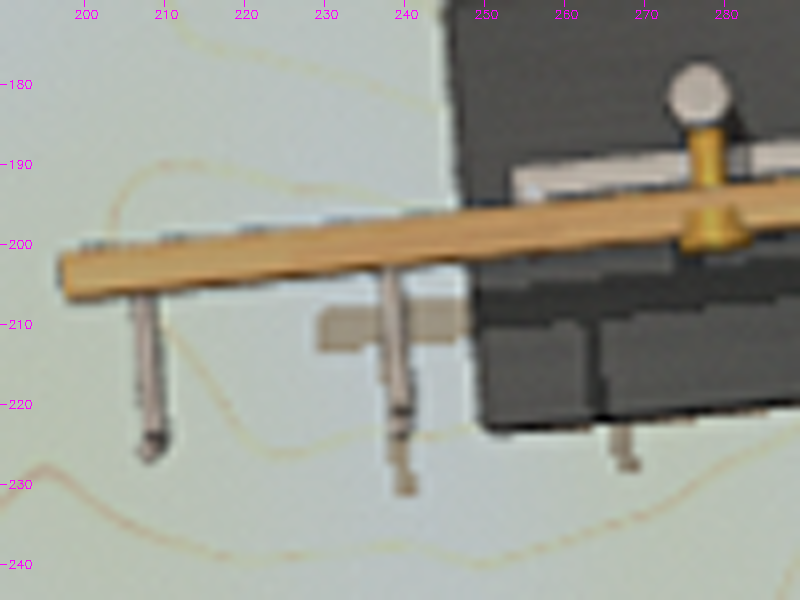

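View pics/t_r.png

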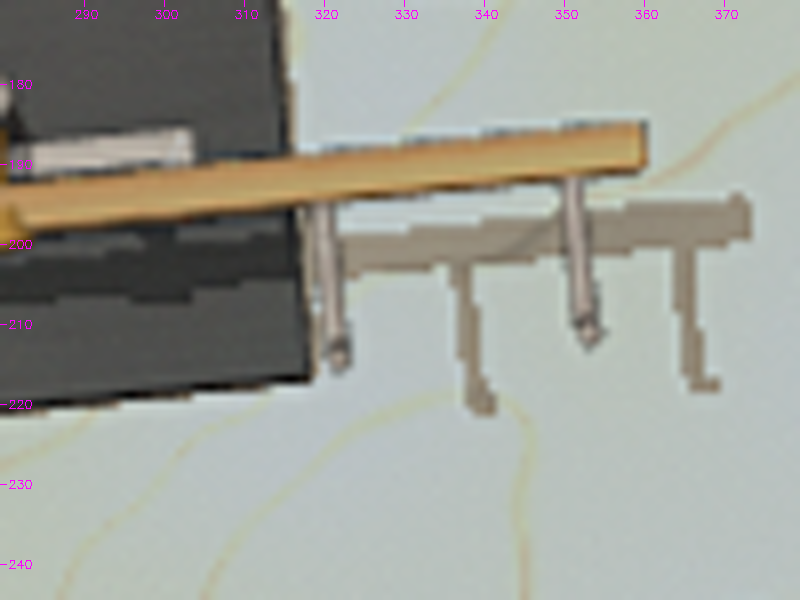

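View pics/t_e.png

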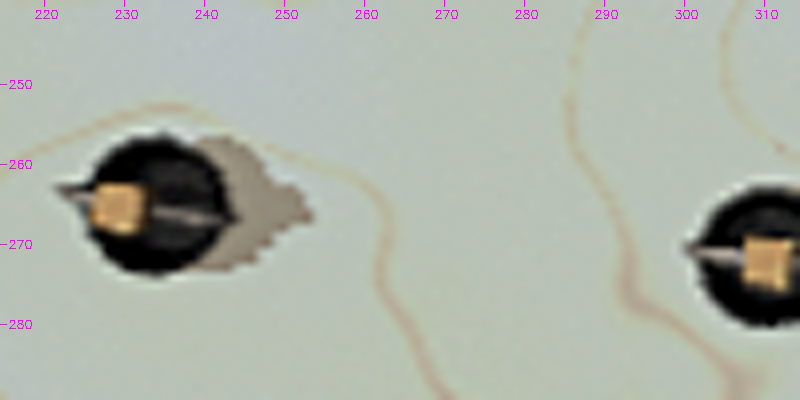

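View pics/t_p.png

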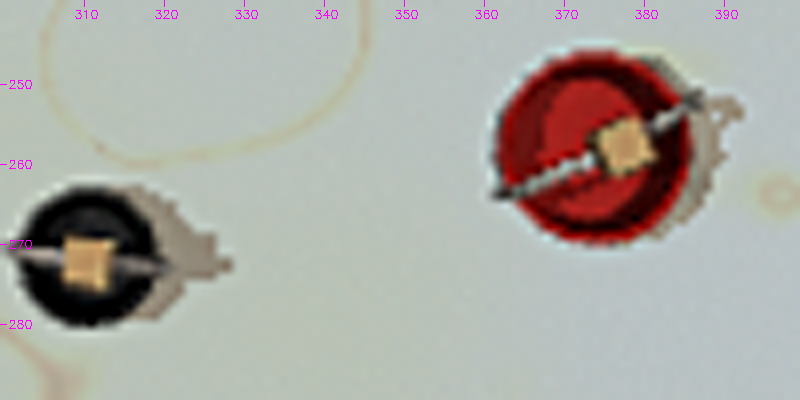

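View pics/s_p.png

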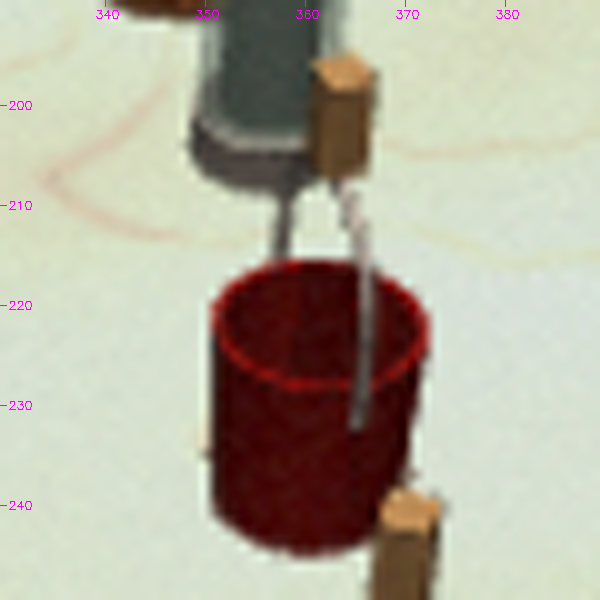

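View pics/s_b.png

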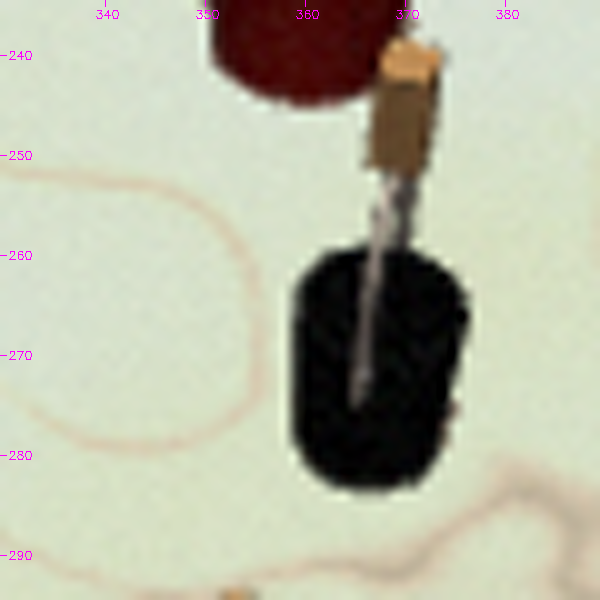

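View pics/s_a.png

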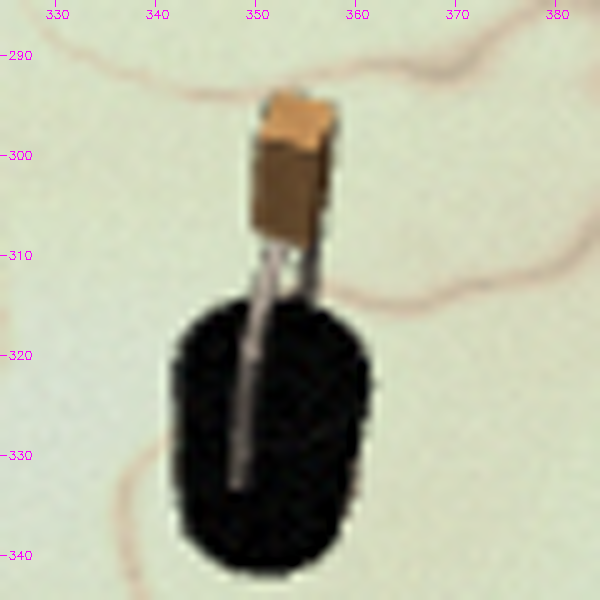

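View pics/s_r.png

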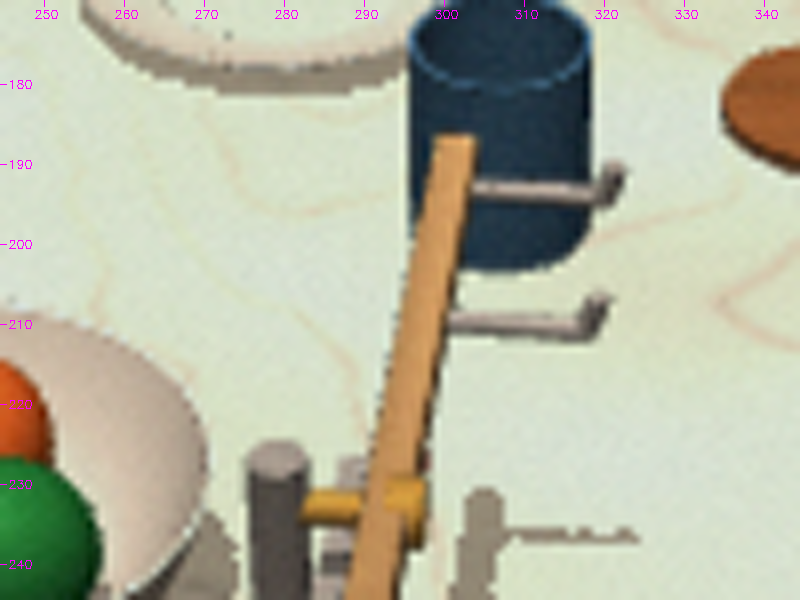

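View pics/s_l.png

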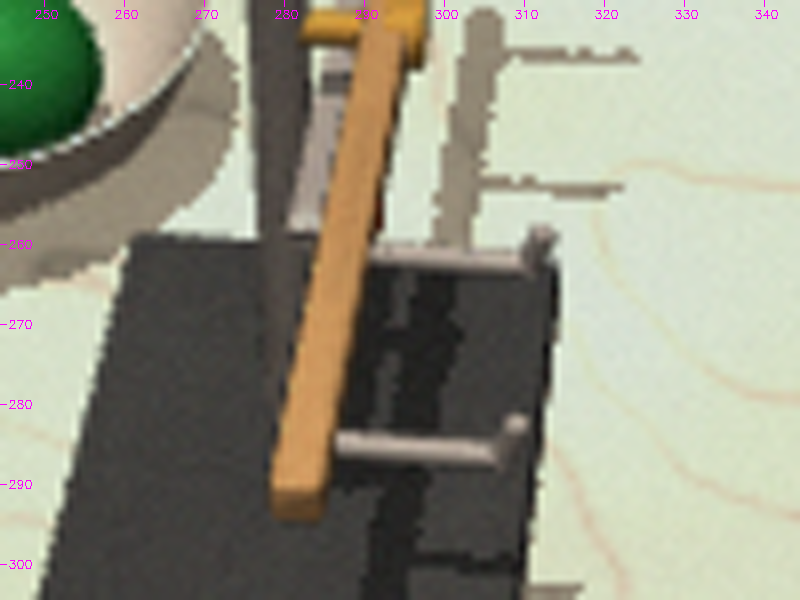

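```bash
python3 - <<'E'
from h import *
np.set_printoptions(precision=1,suppress=True)
t=pickle.load(open("top0.pkl","rb")); s=pickle.load(open("side0.pkl","rb"))
for n,a,b in [("ega",(229.3,265.1),(354.5,296.3)),("egb",(310.5,272.3),(370.5,240.5)),("pot",(377.6,257.6),(364,196.7)),
 ("LO",(208.5,225.1),(309.25,282.6)),("LI",(239.5,222),(312,259.1)),("RI",(321.75,213.5),(319.5,207)),("RO",(352.9,210.5),(321.4,190.75)),
 ("barL",(197.5,204),(283,289.5)),("barR",(360.3,187.6),(301,187))]:
    x,e=tri([(t,*a),(s,*b)]); print(n,x,e, proj(t,x)-a)
L=atz(t,197.5,204,208);Rr=atz(t,360.3,187.6,208);print(L,Rr,np.linalg.norm(L-Rr),(L+Rr)/2,np.degrees(np.arctan2(-(L-Rr)[0],(L-Rr)[1])))
c={"ega":[(229.3,265.1),145,(225,264),(244,267.5)],}
# hoop dirs: hoop shoulder ends (px in top)
for n,g,a,b in [("ega",(229.3,265.1),(221.5,262.8),(244.3,266.8)),("egb",(310.5,272.3),(300.8,270.3),(319.8,272.5)),("pot",(377.6,257.6),(361.5,263.6),(386,251.8))]:
    z=70 if n!="pot" else 90
    A=atz(t,*a,z);B=atz(t,*b,z);d=A-B;print(n,A,B,np.linalg.norm(d),np.degrees(np.arctan2(-d[0],d[1])),(A+B)/2)
    print("  top@h",atz(t,*g,145 if n!="pot" else 165))
# grinder, mug
print("grinder",tri([(t,446,244),(s,358.5,173)]))
E
```

```text
ega [450.6 185.9 144.9] 0.4266711423370269 [0.  0.1]
egb [426.3 -28.1 144.8] 0.7069414176984636 [-0.  -0.2]
pot [ 459.3 -204.3  164.7] 0.44262372952438367 [-0.  -0.1]
LO [553.2 226.8 213. ] 0.9454941892943698 [0.  0.3]
LI [559.3 147.8 212.4] 0.16379659601742688 [0. 0.]
RI [573.7 -61.3 213.8] 1.3319256044838355 [0.  0.4]
RO [ 579.6 -140.5  213.3] 0.5444210698422453 [0.  0.2]
barL [607.6 254.5 209.7] 1.7303651734317023 [0.1 0.5]
barR [ 640.3 -161.9  204.5] 1.8797874163212993 [-0.1 -0.5]
[609.  254.9 208. ] [ 638.5 -161.7  208. ] 417.70950470199574 [623.8  46.6 208. ] 4.049474887883987
ega [457.8 218.2  70. ] [445.  155.1  70. ] 64.40456714824207 -11.50980912127654 [451.4 186.7  70. ]
  top@h [451.  185.9 145. ]
egb [430.8  -1.   70. ] [423.2 -53.3  70. ] 52.8753379603144 -8.309730668362457 [427.  -27.2  70. ]
  top@h [425.8 -28.1 145. ]
pot [ 444.3 -167.9   90. ] [ 474.5 -236.2   90. ] 74.69247389941503 23.840361490782033 [ 459.4 -202.    90. ]
  top@h [ 459.  -204.3  165. ]
grinder (array([ 489.8, -394.4,  127.8]), np.float64(0.10881705447108676))
```

```bash
cat > p.py <<'E'
# usage: p.py plan x y z phi  |  p.py done tx sx sy sz (final row executed; turn units about tool x)
import sys,json,os,numpy as np
f="cmd.json"
c=json.load(open(f)) if os.path.exists(f) else [186.366,-570.327,231.292,-71.906]
def ax(phi):
    a=np.radians(phi); return np.array([[0,0,-1],[-np.sin(a),np.cos(a),0],[np.cos(a),np.sin(a),0]])
def row(c,t):
    d=ax(c[3])@(np.array(t[:3])-c[:3])/25; return [-(t[3]-c[3])/8,0,0,*d]
def app(c,tx,s):
    p=np.array(c[:3])+ax(c[3]).T@(np.array(s)*25); return [*p,c[3]-8*tx]
if __name__=="__main__":
    a=sys.argv; v=[float(x) for x in a[2:]]
    i=0; 
    if a[1]=="done":
        c=app(c,v[0],v[1:4]); json.dump(list(c),open(f,"w")); print("cmd",np.round(c,2)); v=v[4:]
    while len(v)>=4:
        r=row(c,v[:4]); r=[round(x,2)+0. for x in r]; print(r,"dist",round(25*np.linalg.norm(r[3:]))); c=app(c,r[0],r[3:]); v=v[4:]
E
python3 p.py plan 300 -380 255 -86 400 -180 255 -101.5 445 30 255 -101.5 451 186 200 -101.5
```

```text
[1.76, 0.0, 0.0, np.float64(-0.95), np.float64(6.69), np.float64(-5.82)] dist 223
[1.94, 0.0, 0.0, np.float64(0.0), np.float64(4.54), np.float64(-7.7)] dist 223
[0.0, 0.0, 0.0, np.float64(0.0), np.float64(0.09), np.float64(-8.6)] dist 215
[0.0, 0.0, 0.0, np.float64(2.2), np.float64(-1.01), np.float64(-6.16)] dist 165
```

>>> carry_out(
  rows=[1.76, 0, 0, -0.95, 6.69, -5.82, -1, 1.76, 0, 0, -0.95, 6.69, -5.82, -1, 1.76, 0, 0, -0.95, 6.69, -5.82, -1, 1.76, 0, 0, -0.95, 6.69, -5.82, -1, 1.76, 0, 0, -0.95, 6.69, -5.82, -1],
)

```text
time: 0.6
tool_pos: [301.7, -377.0, 255.3]
tcp_rot: [128.6, 89.9, 42.8]
ft_force: [0.4, -0.3, 0.9]
finger_gap: 85.1
```

```bash
python3 p.py done 1.76 -0.95 6.69 -5.82; python3 -c "
from bench import sense
s=sense();print(s['tool_pos'],s['tcp_rot'],s['joint_pos'],s['finger_gap'])"
```

```text
cmd [ 300.16 -380.08  255.04  -85.99]
[ 301.69646242 -377.01083764  255.26520156] [128.64823911  89.94042401  42.78273662] [-5.74633407e+01 -1.14755599e+01  1.01284736e+02  5.86262830e-02
  9.02014209e+01  2.84023625e+01] 85.08321174956257
```

>>> carry_out(
  rows=[1.94, 0, 0, 0, 4.54, -7.7, -1, 1.94, 0, 0, 0, 4.54, -7.7, -1, 1.94, 0, 0, 0, 4.54, -7.7, -1, 1.94, 0, 0, 0, 4.54, -7.7, -1, 1.94, 0, 0, 0, 4.54, -7.7, -1],
)

```text
time: 1.1
tool_pos: [400.6, -177.2, 254.8]
tcp_rot: [178.6, 90.0, 77.2]
ft_force: [-0.2, 0.5, -0.5]
finger_gap: 85.6
```

>>> carry_out(
  rows=[0, 0, 0, 0, 0.09, -8.6, -1, 0, 0, 0, 0, 0.09, -8.6, -1, 0, 0, 0, 0, 0.09, -8.6, -1, 0, 0, 0, 0, 0.09, -8.6, -1, 0, 0, 0, 0, 0.09, -8.6, -1],
)

```text
time: 1.6
tool_pos: [444.9, 34.4, 254.7]
tcp_rot: [-157.8, 89.9, 100.9]
ft_force: [0.3, -0.6, 0.3]
finger_gap: 85.1
```

>>> carry_out(
  rows=[0, 0, 0, 1.0, -1.01, -6.16, -1, 0, 0, 0, 1.0, -1.01, -6.16, -1, 0, 0, 0, 1.0, -1.01, -6.16, -1, 0, 0, 0, 1.0, -1.01, -6.16, -1, 0, 0, 0, 1.0, -1.01, -6.16, -1],
)

```text
time: 2.1
tool_pos: [450.1, 187.4, 229.1]
tcp_rot: [-60.4, 89.9, -161.8]
ft_force: [-0.1, -0.9, -0.3]
finger_gap: 85.4
```

```bash
python3 p.py done 1.94 0 4.54 -7.7;python3 p.py done 0 0 .09 -8.6;python3 p.py done 0 1.0 -1.01 -6.16; python3 - <<'E'
from bench import sense,snapshot
import pickle,cv2
s=sense();print(s['time'],s['tool_pos'],s['tcp_rot'],s['finger_gap'])
w=snapshot("wrist");w["state"]=s;pickle.dump(w,open("w1.pkl","wb"));cv2.imwrite("pics/w1.png",w["color"][:,:,::-1]);print(w["T_tool_cam"],w["fx"])
E
```

```text
cmd [ 399.9  -180.11  255.04 -101.51]
cmd [ 444.99   30.13  255.04 -101.51]
cmd [ 450.97  186.07  230.04 -101.51]
2.1 [450.12880296 187.37700161 229.07422173] [ -60.44825034   89.88563435 -161.75693837] 85.38563100728169
[[-6.28478329e-05 -3.18612673e-01  9.47884993e-01 -1.43003710e+02]
 [ 4.97320232e-04 -9.47884888e-01 -3.18612605e-01  8.15372998e+01]
 [ 9.99999874e-01  4.51378273e-04  2.18025040e-04  6.21778322e-01]
 [ 0.00000000e+00  0.00000000e+00  0.00000000e+00  1.00000000e+00]] 362.67056878609577
```

View pics/w1.png

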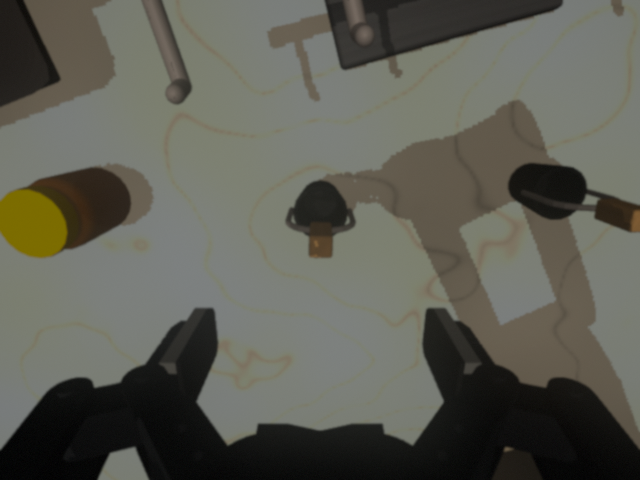

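Wrist view: egg A's grip is at (320,240) and its hoop runs level from (288,219) to (354,219), so it lies along the jaws and is centred between the fingers (215/425). Hook tips LO (177,90) and LI (363,33) are also visible, so I'll use them to refine the hook height.

```bash
cat >> h.py <<'E'
def wristcam(w):
    st=w["state"]; r=R.from_euler("xyz",st["tcp_rot"],degrees=True).as_matrix(); T=w["T_tool_cam"]
    Rw=r@T[:3,:3]; o=r@T[:3,3]+st["tool_pos"]; w["rvec"]=R.from_matrix(Rw.T).as_rotvec(); w["tvec"]=-Rw.T@o; return w
E
python3 - <<'E'
from h import *
np.set_printoptions(precision=1,suppress=True)
t=pickle.load(open("top0.pkl","rb")); s=pickle.load(open("side0.pkl","rb")); w=wristcam(pickle.load(open("w1.pkl","rb")))
crop(w,280,180,80,80,7,"w1c.png",10); crop(w,140,0,80,110,7,"w1h.png",10)
for n,a,b,c in [("LO",(208.5,225.1),(309.25,282.6),(177,90)),("LI",(239.5,222),(312,259.1),(363,33)),("ega",(229.3,265.1),(354.5,296.3),(320,240))]:
    x,e=tri([(t,*a),(s,*b)]);print(n,x,proj(w,x),c); print(tri([(t,*a),(s,*b),(w,*c)]),tri([(t,*a),(w,*c)]))
E
python3 p.py plan 451 186 113 -101.5
```

```text
LO [553.2 226.8 213. ] [174.4  87. ] (177, 90)
(array([552.8, 226.5, 212.6]), np.float64(1.4779758125060545)) (array([553.7, 228.5, 205.1]), np.float64(1.1069874327723495))
LI [559.3 147.8 212.4] [362.7  28. ] (363, 33)
(array([558.7, 147.8, 212.2]), np.float64(1.4221577923361417)) (array([558.8, 147.8, 209.6]), np.float64(1.198733301392507))
ega [450.6 185.9 144.9] [320.6 244.2] (320, 240)
(array([451.5, 185.7, 143.7]), np.float64(2.2350525799623973)) (array([451. , 186.6, 137.5]), np.float64(0.5429006375551764))
[0.0, 0.0, 0.0, np.float64(4.68), np.float64(0.0), np.float64(0.0)] dist 117
```

View pics/w1c.png

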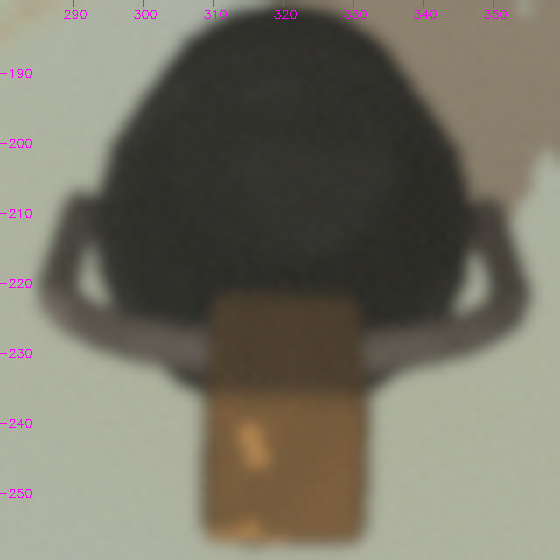

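View pics/w1h.png

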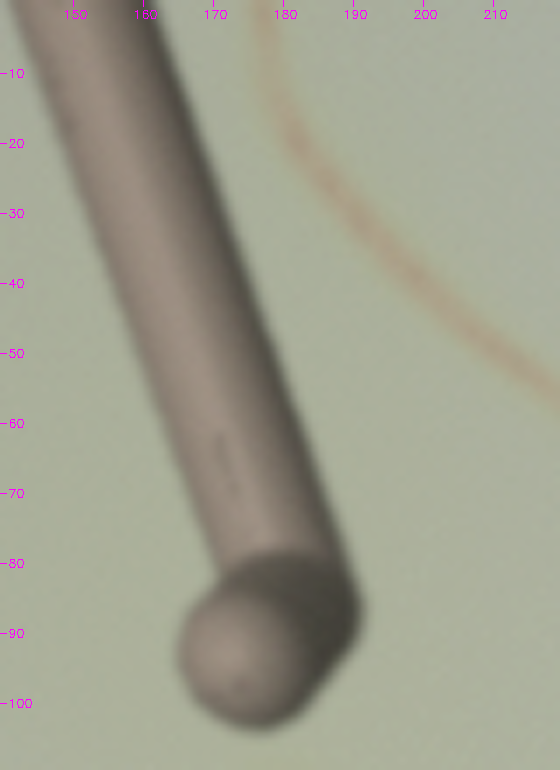

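>>> carry_out(
  rows=[0, 0, 0, 1.5, 0, 0, -1, 0, 0, 0, 3.0, 0, 0, -1, 0, 0, 0, 4.2, 0, 0, -1, 0, 0, 0, 4.68, 0, 0, -1, 0, 0, 0, 4.68, 0, 0, -1],
)

```text
time: 2.65
tool_pos: [450.0, 184.4, 111.6]
tcp_rot: [-57.5, 89.8, -159.1]
ft_force: [0.1, -0.5, 0.2]
finger_gap: 85.2
```

>>> carry_out(
  rows=[0, 0, 0, 0, 0, 0, -0.2, 0, 0, 0, 0, 0, 0, 0.4, 0, 0, 0, 0, 0, 0, 1, 0, 0, 0, 0, 0, 0, 1, 0, 0, 0, 0, 0, 0, 1],
  force=30,
)

```text
time: 3.15
tool_pos: [451.5, 186.3, 113.9]
tcp_rot: [121.4, 89.9, 19.9]
ft_force: [0.7, 1.0, 0.7]
finger_gap: 15.6
```

```bash
python3 p.py done 0 4.68 0 0; python3 - <<'E'
from bench import sense,snapshot
import pickle,cv2
s=sense();print(s['time'],s['tool_pos'],s['tcp_rot'],s['finger_gap'],s['ft_force'])
w=snapshot("wrist");w["state"]=s;cv2.imwrite("pics/w2.png",w["color"][:,:,::-1])
E
python3 p.py plan 451 186 113 -101.5
```

```text
cmd [ 450.97  186.07  113.04 -101.51]
3.15 [451.47570789 186.33159686 113.85783356] [121.43979233  89.92002053  19.94497141] 15.622428954962526 [0.71061991 1.001639   0.65542443]
[0.0, 0.0, 0.0, np.float64(0.0), np.float64(0.0), np.float64(0.0)] dist 0
```

View pics/w2.png

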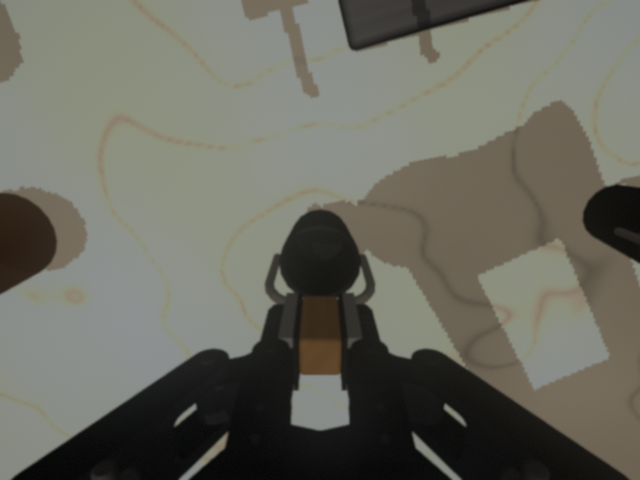

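```bash
python3 p.py plan 455 192 205 -98 496.7 222.9 236 -85.9
```

```text
[-0.44, 0.0, 0.0, np.float64(-3.68), np.float64(0.11), np.float64(-0.26)] dist 92
[-1.51, 0.0, 0.0, np.float64(-1.24), np.float64(1.48), np.float64(-1.46)] dist 61
```

>>> carry_out(
  rows=[0, 0, 0, -0.6, 0, 0, 1, 0, 0, 0, -1.6, 0, 0, 1, -0.2, 0, 0, -2.6, 0.06, -0.12, 1, -0.44, 0, 0, -3.4, 0.11, -0.26, 1, -0.44, 0, 0, -3.68, 0.11, -0.26, 1],
)

```text
time: 3.7
tool_pos: [456.3, 192.5, 208.5]
tcp_rot: [115.9, 89.7, 18.0]
ft_force: [0.2, -0.0, -0.0]
finger_gap: 15.3
```

>>> carry_out(
  rows=[-0.4, 0, 0, -0.4, 0.4, -0.4, 1, -0.8, 0, 0, -0.8, 0.8, -0.8, 1, -1.2, 0, 0, -1.1, 1.2, -1.2, 1, -1.51, 0, 0, -1.24, 1.48, -1.46, 1, -1.51, 0, 0, -1.24, 1.48, -1.46, 1],
)

```text
time: 4.2
tool_pos: [497.1, 223.2, 236.1]
tcp_rot: [25.4, 90.0, -60.5]
ft_force: [-0.6, -0.8, -0.7]
finger_gap: 15.5
```

```bash
python3 p.py done -.44 -3.68 .11 -.26;python3 p.py done -1.51 -1.24 1.48 -1.46; python3 - <<'E'
from bench import sense,snapshot
from h import *
import pickle,cv2
s=sense();print(s['time'],s['tool_pos'],s['tcp_rot'],s['finger_gap'],s['ft_force'])
w=snapshot("wrist");w["state"]=s;cv2.imwrite("pics/w3.png",w["color"][:,:,::-1]);pickle.dump(w,open("w3.pkl","wb"))
s=snapshot("side");pickle.dump(s,open("side3.pkl","wb"));crop(s,240,170,130,130,6,"s3.png",10)
E
```

```text
cmd [454.96 191.89 205.04 -97.99]
cmd [496.67 222.89 236.04 -85.91]
4.2 [497.10973196 223.20884567 236.13252221] [ 25.35522789  89.99909163 -60.54257906] 15.529583840251115 [-0.64573265 -0.82136633 -0.67799062]
```

View pics/w3.png

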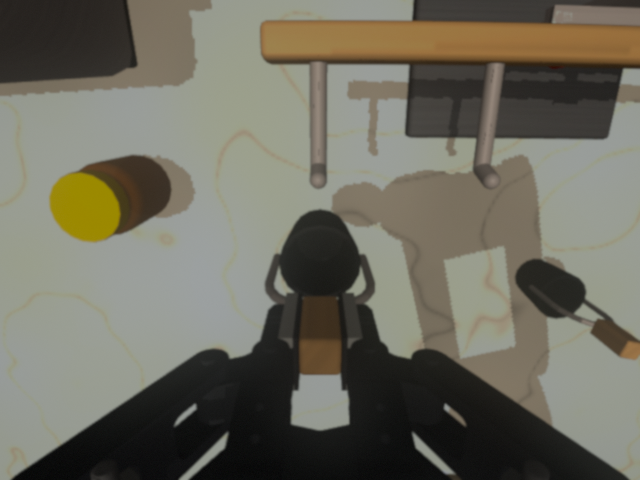

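View pics/s3.png

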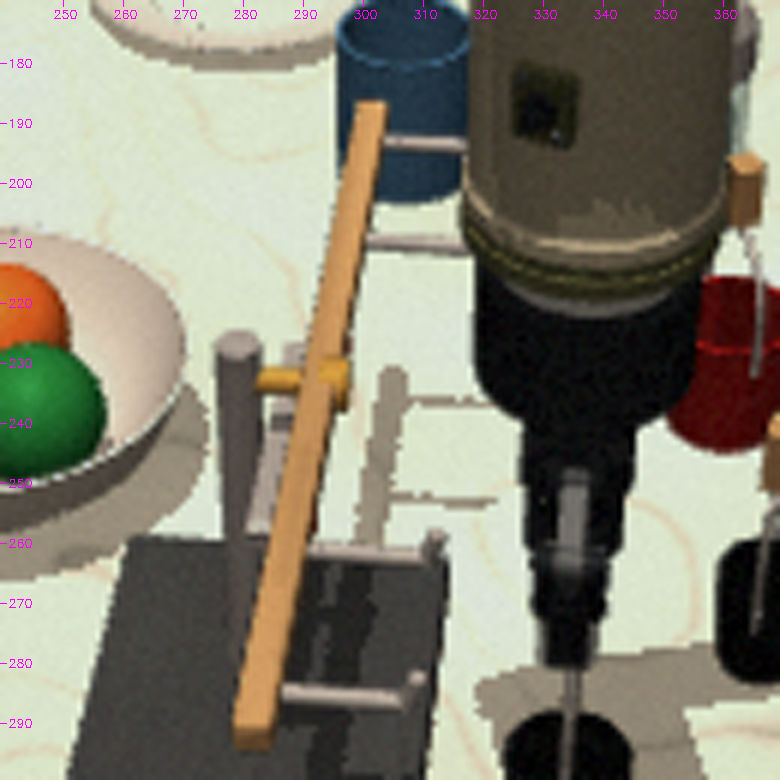

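Wrist view: rod LO runs straight up the image at column 318, with its tip at (318,178). It is in line with the hoop, and the bar looks level in the picture. I'll check the heights and then thread.

```bash
python3 - <<'E'
from h import *
np.set_printoptions(precision=1,suppress=True)
t=pickle.load(open("top0.pkl","rb")); s=pickle.load(open("side0.pkl","rb")); w=wristcam(pickle.load(open("w3.pkl","rb")))
crop(w,270,20,80,180,4,"w3c.png",10)
for n,a,b,c in [("LO",(208.5,225.1),(309.25,282.6),(318,178)),("LI",(239.5,222),(312,259.1),(491.5,180))]:
    x,e=tri([(t,*a),(s,*b)]);print(n,x,proj(w,x),c); print(tri([(t,*a),(s,*b),(w,*c)]),tri([(t,*a),(w,*c)]),tri([(s,*b),(w,*c)]))
u=np.array([.99744,.0715,0]);P=np.array([581.5,229,0])
# side: rod root/top line
for z in (198,202,206):
    print(z,proj(s,P+22*u+[0,0,z]),proj(s,P+[0,0,z]),proj(s,P-25*u+[0,0,z]))
    print(z,proj(w,P+22*u+[0,0,z]),proj(w,P+[0,0,z]),proj(w,P-29*u+[0,0,z+12]))
E
python3 p.py plan 581.5 229 236 -85.9
```

```text
LO [553.2 226.8 213. ] [319.7 174.6] (318, 178)
(array([552.6, 227.1, 213.6]), np.float64(1.6079801234792142)) (array([552.9, 226.7, 217.7]), np.float64(1.3250913939425444)) (array([552. , 227.5, 213.9]), np.float64(0.4741150761076483))
LI [559.3 147.8 212.4] [491.4 174. ] (491.5, 180)
(array([558.4, 147.9, 213.2]), np.float64(2.170277174307488)) (array([558. , 147.9, 214.7]), np.float64(1.7661468193146723)) (array([557.9, 148.6, 214. ]), np.float64(1.7670722274564536))
198 [286.6 285.8] [296.3 286.5] [307.4 287.3]
198 [319.3  58.7] [319.3 109.6] [319.2 174.9]
202 [286.6 284.5] [296.3 285.2] [307.4 286. ]
202 [319.2  57.4] [319.2 109.4] [319.2 176.3]
206 [286.5 283.3] [296.3 284. ] [307.4 284.7]
206 [319.2  55.9] [319.2 109.3] [319.2 177.7]
[0.0, 0.0, 0.0, np.float64(0.0), np.float64(3.4), np.float64(0.0)] dist 85
```

View pics/w3c.png

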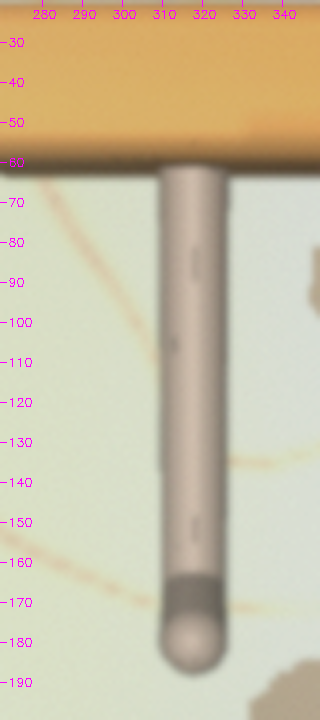

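>>> carry_out(
  rows=[0, 0, 0, 0, 0.6, 0, 1, 0, 0, 0, 0, 1.4, 0, 1, 0, 0, 0, 0, 2.3, 0, 1, 0, 0, 0, 0, 3.0, 0, 1, 0, 0, 0, 0, 3.36, 0, 1],
)

```text
time: 4.8
tool_pos: [580.7, 228.3, 235.1]
tcp_rot: [-70.2, 89.9, -156.2]
ft_force: [0.1, -0.2, -1.1]
finger_gap: 15.6
```

>>> carry_out(
  rows=[0, 0, 0, 0, 0, 0, 1, 0, 0, 0, 0.2, 0, 0, 1, 0, 0, 0, 0.5, 0, 0, 1, 0, 0, 0, 0.75, 0, 0, 1, 0, 0, 0, 0.88, 0, 0, 1],
)

```text
time: 5.3
tool_pos: [579.5, 228.8, 212.7]
tcp_rot: [-78.6, 89.9, -164.5]
ft_force: [0.7, 0.4, -1.2]
finger_gap: 15.8
```

```bash
python3 p.py done 0 0 3.36 0;python3 p.py done 0 .88 0 0; python3 - <<'E'
from bench import sense,snapshot
from h import *
import pickle,cv2
s=sense();print(s['time'],s['tool_pos'],s['tcp_rot'],s['finger_gap'],s['ft_force'])
w=snapshot("wrist");w["state"]=s;cv2.imwrite("pics/w4.png",w["color"][:,:,::-1]);pickle.dump(w,open("w4.pkl","wb"))
s=snapshot("side");pickle.dump(s,open("side4.pkl","wb"));crop(s,240,170,130,150,4.5,"s4.png",10)
E
```

```text
cmd [580.46 228.89 236.04 -85.91]
cmd [580.46 228.89 214.04 -85.91]
5.3 [579.50631142 228.81012728 212.74506571] [ -78.57359871   89.90585117 -164.46868086] 15.846040977246828 [ 0.69613424  0.38179855 -1.2260053 ]
```

View pics/w4.png

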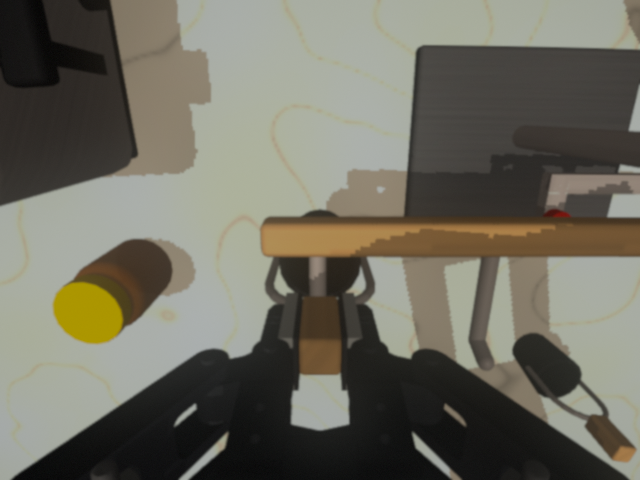

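View pics/s4.png

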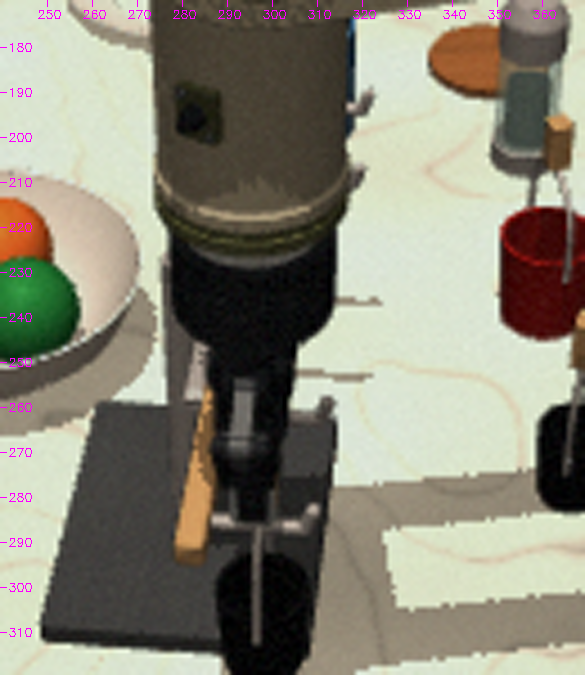

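Threaded: in the side view the hoop wire is at (297,285) over the rod, which runs from the bar at (286,284) to the tip at (311,280). Now I'll lower gently.

>>> carry_out(
  rows=[0, 0, 0, 0.12, 0, 0, 1, 0, 0, 0, 0.24, 0, 0, 1, 0, 0, 0, 0.36, 0, 0, 1, 0, 0, 0, 0.48, 0, 0, 1, 0, 0, 0, 0.6, 0, 0, 1],
)

```text
time: 5.9
tool_pos: [580.6, 228.9, 198.9]
tcp_rot: [89.3, 90.0, 3.4]
ft_force: [0.0, -1.1, -0.2]
finger_gap: 15.5
```

>>> carry_out(
  rows=[0, 0, 0, 0.12, 0, 0, 1, 0, 0, 0, 0.24, 0, 0, 1, 0, 0, 0, 0.36, 0, 0, 1, 0, 0, 0, 0.44, 0, 0, 1, 0, 0, 0, 0.48, 0, 0, 1],
)

```text
time: 6.4
tool_pos: [580.4, 228.8, 186.8]
tcp_rot: [-60.9, 90.0, -146.8]
ft_force: [0.3, -0.3, 0.2]
finger_gap: 15.5
```

```bash
python3 p.py done 0 1.08 0 0; python3 - <<'E'
from bench import sense,snapshot
from h import *
import pickle,cv2
s=sense();print(s['time'],s['tool_pos'],s['tcp_rot'],s['finger_gap'],s['ft_force'])
s=snapshot("side");pickle.dump(s,open("side5.pkl","wb"));crop(s,240,170,130,150,4.5,"s5.png",10)
t=snapshot("top");pickle.dump(t,open("top5.pkl","wb"));crop(t,190,160,200,150,4,"t5.png",10)
print(sense()['ft_force'])
E
```

```text
cmd [580.46 228.89 187.04 -85.91]
6.4 [580.39613139 228.79499019 186.76385337] [ -60.93933456   89.98360452 -146.84835957] 15.49938518948557 [ 0.3244541  -0.31127301  0.22744124]
[ 0.10377281 -0.6267608  -0.12684834]
```

View pics/s5.png

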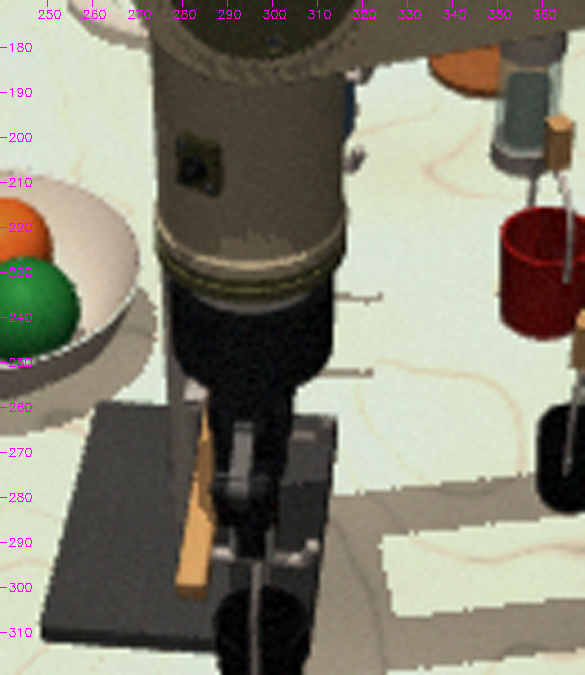

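View pics/t5.png

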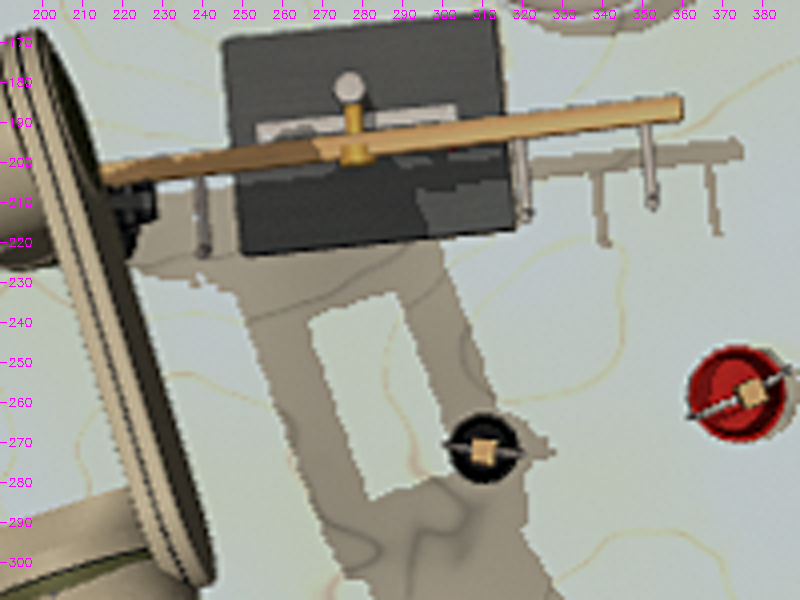

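>>> carry_out(
  rows=[0, 0, 0, 0.04, 0, 0, 1, 0, 0, 0, 0.08, 0, 0, 1, 0, 0, 0, 0.12, 0, 0, 1, 0, 0, 0, 0.12, 0, 0, 1, 0, 0, 0, 0.12, 0, 0, 1],
)

```text
time: 7.0
tool_pos: [580.5, 228.9, 184.1]
tcp_rot: [108.3, 90.0, 22.4]
ft_force: [-0.0, -1.5, 0.4]
finger_gap: 15.3
```

>>> carry_out(
  rows=[0, 0, 0, 0, 0, 0, 0.56, 0, 0, 0, 0, 0, 0, 0.5, 0, 0, 0, 0, 0, 0, 0.4, 0, 0, 0, 0, 0, 0, 0.2, 0, 0, 0, 0, 0, 0, 0.1],
)

```text
time: 7.5
tool_pos: [580.5, 228.9, 184.1]
tcp_rot: [128.6, 90.0, 42.7]
ft_force: [-0.2, 0.3, 0.7]
finger_gap: 38.4
```

```bash
python3 p.py done 0 .12 0 0; python3 - <<'E'
from bench import sense,snapshot
from h import *
import pickle,cv2
s=sense();print(s['time'],s['tool_pos'],s['tcp_rot'],s['finger_gap'],s['ft_force'])
w=snapshot("wrist");cv2.imwrite("pics/w6.png",w["color"][:,:,::-1])
s=snapshot("side");pickle.dump(s,open("side6.pkl","wb"));crop(s,240,170,130,150,4.5,"s6.png",10)
E
```

```text
cmd [580.46 228.89 184.04 -85.91]
7.5 [580.46228001 228.9198272  184.09176097] [128.6139867   89.99539905  42.70743545] 38.4128780783907 [-0.19969536  0.26262267  0.69618695]
```

View pics/s6.png

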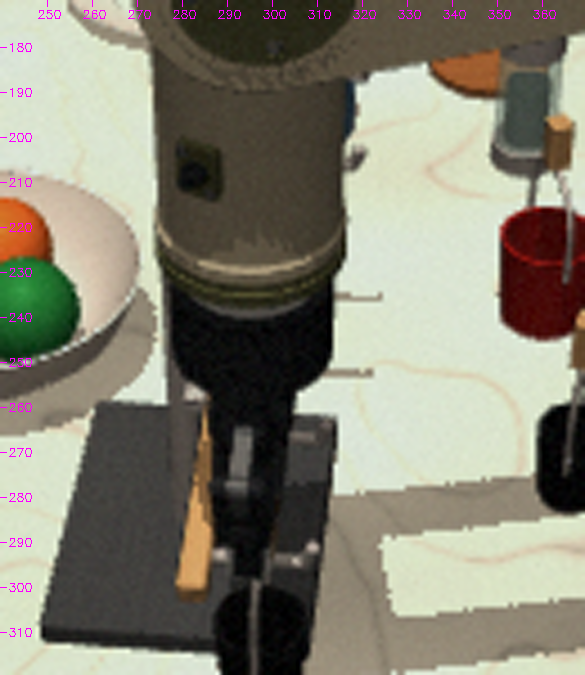

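View pics/w6.png

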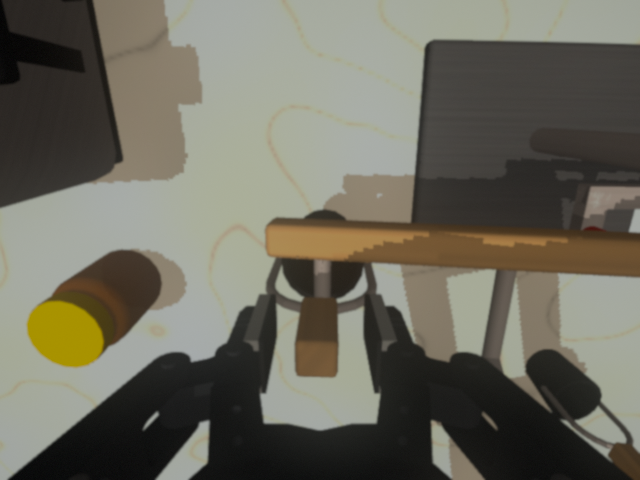

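Egg A is released and hanging: its grip is free between the pads (columns 263 and 375). I'll retract straight up.

```bash
python3 p.py plan 580.5 228.9 264 -85.9 450 110 264 -76 450 -100 264 -66.2 459 -204.2 225 -66.2
```

```text
[0.0, 0.0, 0.0, np.float64(-3.2), np.float64(0.0), np.float64(0.0)] dist 80
[-1.24, 0.0, 0.0, np.float64(0.0), np.float64(-5.54), np.float64(4.37)] dist 176
[-1.22, 0.0, 0.0, np.float64(0.0), np.float64(-2.04), np.float64(8.15)] dist 210
[0.0, 0.0, 0.0, np.float64(1.56), np.float64(-1.35), np.float64(3.96)] dist 112
```

>>> carry_out(
  rows=[0, 0, 0, -0.4, 0, 0, 0.1, 0, 0, 0, -1.0, 0, 0, 0.1, 0, 0, 0, -1.9, 0, 0, 0.1, 0, 0, 0, -2.8, 0, 0, 0, 0, 0, 0, -3.2, 0, 0, 0],
)

```text
time: 8.1
tool_pos: [581.8, 229.3, 268.7]
tcp_rot: [102.6, 89.7, 16.7]
ft_force: [0.2, -0.3, 0.2]
finger_gap: 42.4
```

```bash
python3 p.py done 0 -3.2 0 0 450 110 264 -76 450 -100 264 -66.2 459 -204.2 225 -66.2; python3 - <<'E'
from bench import sense,snapshot
from h import *
s=snapshot("side");pickle.dump(s,open("side7.pkl","wb"));crop(s,240,170,130,150,4.5,"s7.png",10)
E
```

```text
cmd [580.46 228.89 264.04 -85.91]
[-1.24, 0.0, 0.0, np.float64(0.0), np.float64(-5.54), np.float64(4.37)] dist 176
[-1.22, 0.0, 0.0, np.float64(0.0), np.float64(-2.04), np.float64(8.15)] dist 210
[0.0, 0.0, 0.0, np.float64(1.56), np.float64(-1.35), np.float64(3.96)] dist 112
```

View pics/s7.png

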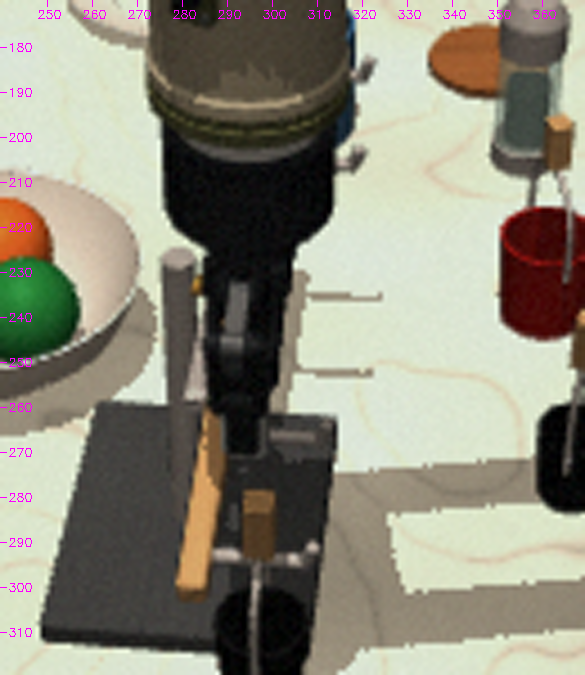

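Egg A hangs alone with the gripper clear (grip at (297,286)). Next, the pot.

>>> carry_out(
  rows=[-0.3, 0, 0, 0, -1.0, 0.8, -0.4, -0.6, 0, 0, 0, -2.5, 2.0, -0.4, -1.24, 0, 0, 0, -4.0, 3.2, -0.4, -1.24, 0, 0, 0, -5.54, 4.37, -0.4, -1.24, 0, 0, 0, -5.54, 4.37, -0.4],
)

```text
time: 8.65
tool_pos: [445.9, 107.4, 262.7]
tcp_rot: [-77.9, 89.8, -154.0]
ft_force: [0.2, 0.7, -0.5]
finger_gap: 59.8
```

>>> carry_out(
  rows=[-0.6, 0, 0, 0, -2.04, 8.15, -0.4, -1.22, 0, 0, 0, -2.04, 8.15, -0.4, -1.22, 0, 0, 0, -2.04, 8.15, -0.4, -1.22, 0, 0, 0, -2.04, 8.15, -0.4, -1.22, 0, 0, 0, -2.04, 8.15, -0.4],
)

```text
time: 9.15
tool_pos: [449.6, -104.3, 263.8]
tcp_rot: [-33.0, 89.9, -99.5]
ft_force: [-0.7, 1.0, -0.4]
finger_gap: 59.8
```

>>> carry_out(
  rows=[0, 0, 0, 0.5, -0.5, 1.6, -0.4, 0, 0, 0, 1.0, -1.0, 3.0, -0.4, 0, 0, 0, 1.3, -1.35, 3.96, -0.4, 0, 0, 0, 1.56, -1.35, 3.96, -0.4, 0, 0, 0, 1.56, -1.35, 3.96, -0.4],
)

```text
time: 9.65
tool_pos: [458.6, -203.6, 223.5]
tcp_rot: [-154.9, 89.8, 138.8]
ft_force: [0.1, 0.5, 0.3]
finger_gap: 59.6
```

```bash
python3 p.py done -1.24 0 -5.54 4.37; python3 p.py done -1.22 0 -2.04 8.15;python3 p.py done 0 1.56 -1.35 3.96; python3 - <<'E'
from bench import sense,snapshot
from h import *
np.set_printoptions(precision=1,suppress=True)
s=sense();print(s['time'],s['tool_pos'],s['tcp_rot'],s['finger_gap'],s['ft_force'])
w=snapshot("wrist");w["state"]=s;pickle.dump(w,open("w8.pkl","wb"));cv2.imwrite("pics/w8.png",w["color"][:,:,::-1])
w=wristcam(w);print(proj(w,[459.1,-204.3,165]))
s=snapshot("side");pickle.dump(s,open("side8.pkl","wb"));crop(s,240,170,130,150,4.5,"s8.png",10)
E
```

```text
cmd [450.11 110.03 264.04 -75.99]
cmd [ 449.97 -100.    264.04  -66.23]
cmd [ 458.99 -204.21  225.04  -66.23]
9.65 [ 458.6 -203.6  223.5] [-154.9   89.8  138.8] 59.55091031590745 [0.1 0.5 0.3]
[321.  259.2]
```

View pics/w8.png

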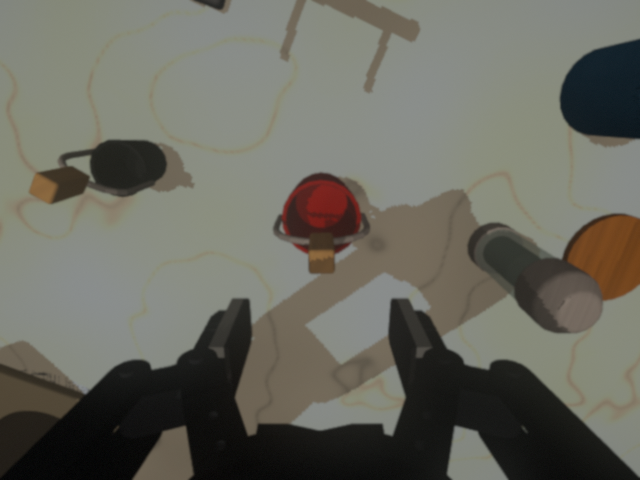

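View pics/s8.png

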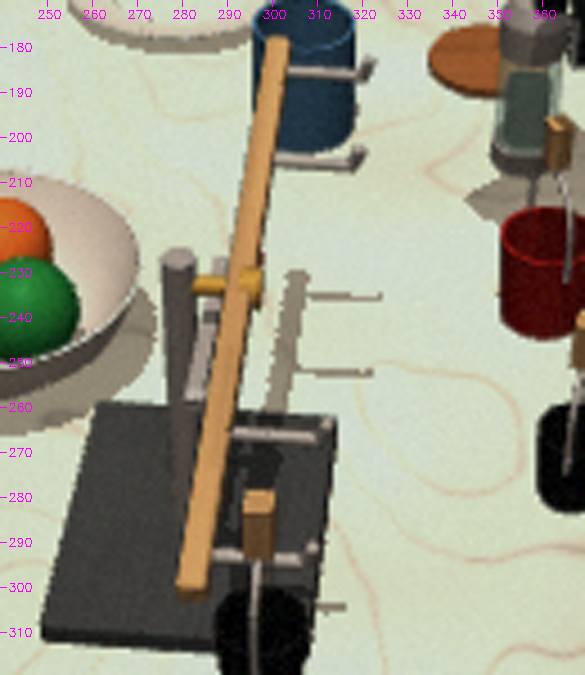

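Pot grip is at (321,258) with the hoop level from (275,227) to (368,229), so it is centred and aligned. I'll descend and grasp.

>>> carry_out(
  rows=[0, 0, 0, 1.2, 0, 0, -0.4, 0, 0, 0, 2.4, 0, 0, -0.4, 0, 0, 0, 3.3, 0, 0, -0.4, 0, 0, 0, 3.68, 0, 0, -0.4, 0, 0, 0, 3.68, 0, 0, -0.4],
)

```text
time: 10.25
tool_pos: [458.6, -202.9, 132.2]
tcp_rot: [-148.9, 89.9, 144.9]
ft_force: [0.7, 0.2, 0.5]
finger_gap: 59.9
```

>>> carry_out(
  rows=[0, 0, 0, 0, 0, 0, 0, 0, 0, 0, 0, 0, 0, 0.5, 0, 0, 0, 0, 0, 0, 1, 0, 0, 0, 0, 0, 0, 1, 0, 0, 0, 0, 0, 0, 1],
  force=30,
)

```text
time: 10.75
tool_pos: [459.9, -204.4, 134.6]
tcp_rot: [51.0, 89.9, -15.2]
ft_force: [-0.7, 1.9, 5.1]
finger_gap: 15.2
```

```bash
python3 p.py done 0 3.68 0 0; python3 - <<'E'
from bench import sense,snapshot
from h import *
np.set_printoptions(precision=1,suppress=True)
s=sense();print(s['time'],s['tool_pos'],s['finger_gap'],s['ft_force'])
w=snapshot("wrist");cv2.imwrite("pics/w9.png",w["color"][:,:,::-1])
s=pickle.load(open("side8.pkl","rb"))
for th in (0,.14,.15,.16,.17,.18):
    r=[]
    for y in (185,-185):
        # tip: stand coords (-59, y, +15), pivot z 200
        Y=y*np.cos(th)-15*np.sin(th)*1; Z=200+y*np.sin(th)*-1*1+15*np.cos(th)
        Y=y*np.cos(th)+15*np.sin(th)
        a=np.radians(4.1); X=[623.3-59*np.cos(a)-Y*np.sin(a),46.6-59*np.sin(a)+Y*np.cos(a),Z]; r+=[proj(s,X)]
    print(th,*r)
E
python3 p.py plan 459 -204 205 -75
```

```text
cmd [ 458.99 -204.21  133.04  -66.23]
10.75 [ 459.9 -204.4  134.6] 15.186916257640679 [-0.7  1.9  5.1]
0 [309.8 282.1] [322. 190.]
0.14 [309.7 290.4] [322.2 183. ]
0.15 [309.7 290.9] [322.2 182.6]
0.16 [309.7 291.4] [322.2 182.1]
0.17 [309.7 292. ] [322.2 181.7]
0.18 [309.7 292.5] [322.2 181.2]
[1.1, 0.0, 0.0, np.float64(-2.88), np.float64(0.0), np.float64(-0.01)] dist 72
```

View pics/w9.png

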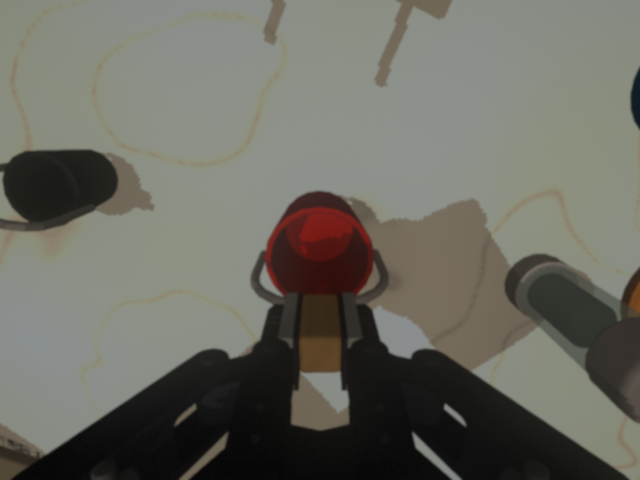

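```bash
python3 p.py plan 459 -204 218 -72 516 -144.5 265 -85.9
```

```text
[0.72, 0.0, 0.0, np.float64(-3.4), np.float64(0.0), np.float64(-0.01)] dist 85
[1.74, 0.0, 0.0, np.float64(-1.88), np.float64(2.91), np.float64(-1.56)] dist 95
```

>>> carry_out(
  rows=[0, 0, 0, -0.5, 0, 0, 1, 0, 0, 0, -1.4, 0, 0, 1, 0.2, 0, 0, -2.4, 0, 0, 1, 0.5, 0, 0, -3.1, 0, 0, 1, 0.72, 0, 0, -3.4, 0, 0, 1],
)

```text
time: 11.3
tool_pos: [459.8, -204.9, 221.3]
tcp_rot: [39.7, 89.8, -32.3]
ft_force: [1.1, -0.8, -1.9]
finger_gap: 15.7
```

>>> carry_out(
  rows=[0.3, 0, 0, -0.5, 0.5, -0.3, 1, 0.8, 0, 0, -1.1, 1.3, -0.7, 1, 1.3, 0, 0, -1.6, 2.2, -1.2, 1, 1.74, 0, 0, -1.88, 2.91, -1.56, 1, 1.74, 0, 0, -1.88, 2.91, -1.56, 1],
)

```text
time: 11.8
tool_pos: [517.8, -143.3, 267.1]
tcp_rot: [79.8, 89.8, -6.1]
ft_force: [-0.5, 0.0, -2.3]
finger_gap: 15.4
```

```bash
python3 p.py done .72 -3.4 0 0;python3 p.py done 1.74 -1.88 2.91 -1.56; python3 - <<'E'
from bench import sense,snapshot
from h import *
np.set_printoptions(precision=1,suppress=True)
s=sense();print(s['time'],s['tool_pos'],s['tcp_rot'],s['finger_gap'],s['ft_force'])
w=snapshot("wrist");w["state"]=s;cv2.imwrite("pics/w10.png",w["color"][:,:,::-1]);pickle.dump(w,open("w10.pkl","wb"))
s=snapshot("side");pickle.dump(s,open("side10.pkl","wb"));crop(s,280,150,110,110,7,"s10.png",10)
E
```

```text
cmd [ 458.99 -204.21  218.04  -71.99]
cmd [ 516.12 -144.62  265.04  -85.91]
11.8 [ 517.8 -143.3  267.1] [79.8 89.8 -6.1] 15.367211410010515 [-0.5  0.  -2.3]
```

View pics/w10.png

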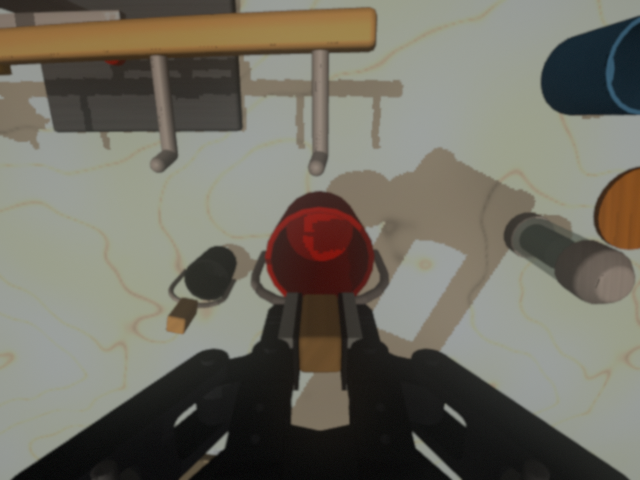

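View pics/s10.png

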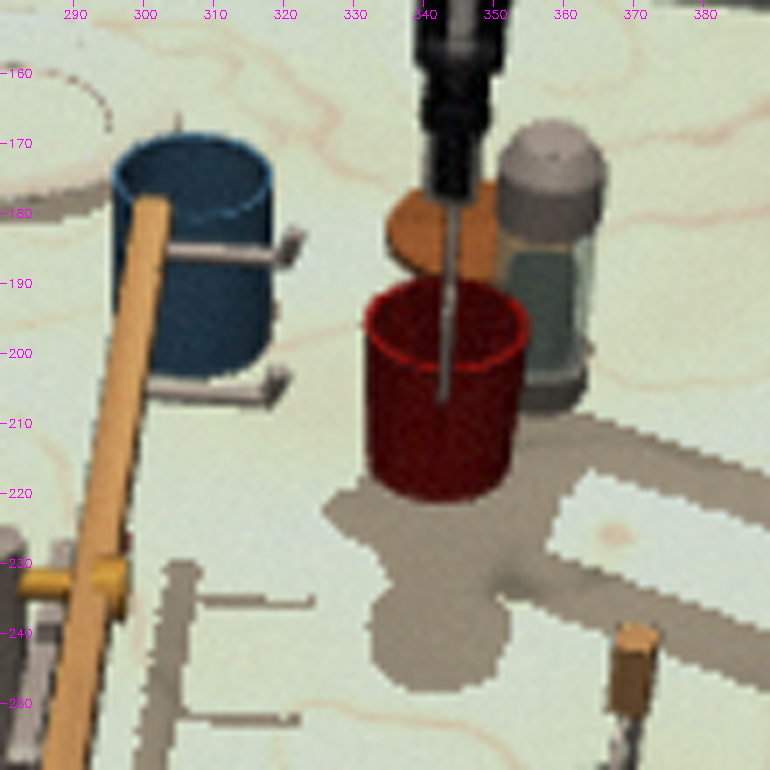

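Wrist view: rod RO is at columns 317–320, in line with the pot's hoop. In the side view the rod (row 186) falls between the hoop top (about 177) and the rim (about 192) once the pot is moved over. Threading now.

```bash
python3 p.py plan 606 -138 265 -85.9
```

```text
[0.0, 0.0, 0.0, np.float64(0.0), np.float64(3.61), np.float64(-0.01)] dist 90
```

>>> carry_out(
  rows=[0, 0, 0, 0, 0.6, 0, 1, 0, 0, 0, 0, 1.5, 0, 1, 0, 0, 0, 0, 2.5, 0, 1, 0, 0, 0, 0, 3.2, 0, 1, 0, 0, 0, 0, 3.61, 0, 1],
)

```text
time: 12.4
tool_pos: [606.2, -138.9, 264.2]
tcp_rot: [-101.4, 89.9, 172.7]
ft_force: [0.1, -0.7, -1.7]
finger_gap: 15.4
```

>>> carry_out(
  rows=[0, 0, 0, 0, 0, 0, 1, 0, 0, 0, 0.2, 0, 0, 1, 0, 0, 0, 0.5, 0, 0, 1, 0, 0, 0, 0.72, 0, 0, 1, 0, 0, 0, 0.8, 0, 0, 1],
)

```text
time: 12.9
tool_pos: [605.2, -138.1, 243.7]
tcp_rot: [-109.3, 89.9, 164.8]
ft_force: [-0.3, 0.7, -2.9]
finger_gap: 15.5
```

```bash
python3 p.py done 0 0 3.61 0;python3 p.py done 0 .8 0 0; python3 - <<'E'
from bench import sense,snapshot
from h import *
np.set_printoptions(precision=1,suppress=True)
s=sense();print(s['time'],s['tool_pos'],s['tcp_rot'],s['finger_gap'],s['ft_force'])
w=snapshot("wrist");w["state"]=s;cv2.imwrite("pics/w11.png",w["color"][:,:,::-1]);pickle.dump(w,open("w11.pkl","wb"))
s=snapshot("side");pickle.dump(s,open("side11.pkl","wb"));crop(s,240,150,110,110,7,"s11.png",10)
E
```

```text
cmd [ 606.14 -138.18  265.04  -85.91]
cmd [ 606.14 -138.18  245.04  -85.91]
12.9 [ 605.2 -138.1  243.7] [-109.3   89.9  164.8] 15.461535041476647 [-0.3  0.7 -2.9]
```

View pics/w11.png

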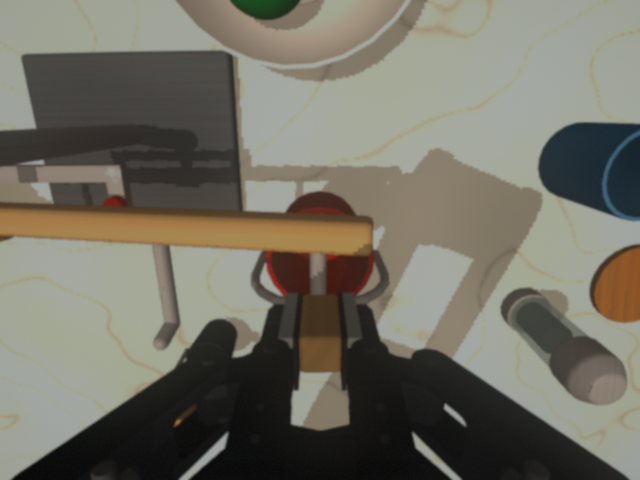

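View pics/s11.png

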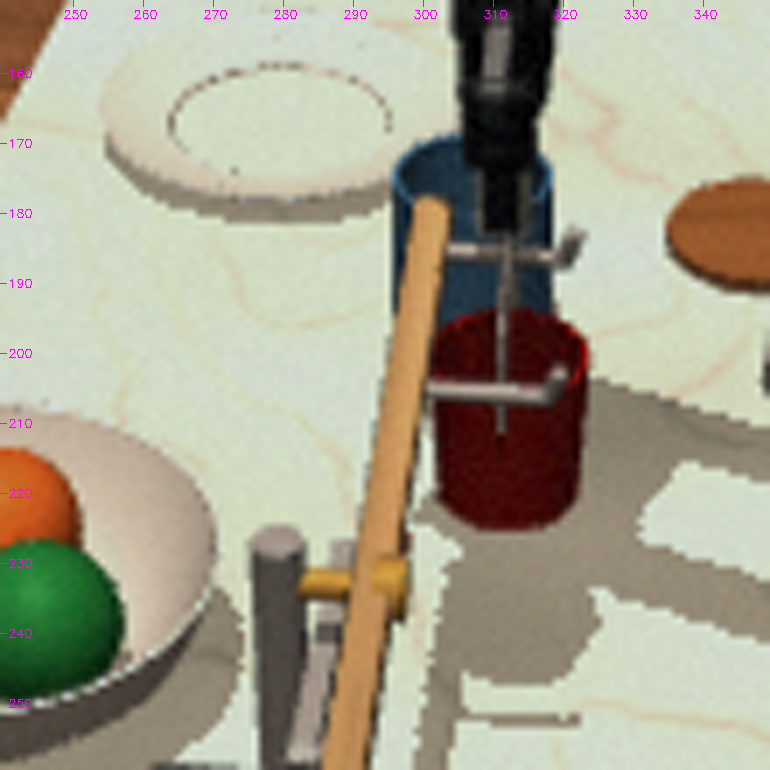

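Threaded: the hoop wire is at column 311 over the rod (303–321). Lowering slowly through the tipping of the bar.

>>> carry_out(
  rows=[0, 0, 0, 0.14, 0, 0.01, 1, 0, 0, 0, 0.28, 0, 0.02, 1, 0, 0, 0, 0.42, 0, 0.03, 1, 0, 0, 0, 0.56, 0, 0.04, 1, 0, 0, 0, 0.7, 0, 0.05, 1],
)

```text
time: 13.5
tool_pos: [606.3, -139.5, 227.3]
tcp_rot: [26.2, 90.0, -59.7]
ft_force: [0.9, -1.0, -0.8]
finger_gap: 15.7
```

>>> carry_out(
  rows=[0, 0, 0, 0.14, 0, 0, 1, 0, 0, 0, 0.28, 0, 0, 1, 0, 0, 0, 0.42, 0, 0, 1, 0, 0, 0, 0.56, 0, 0, 1, 0, 0, 0, 0.7, 0, 0, 1],
)

```text
time: 14.0
tool_pos: [606.3, -139.5, 209.8]
tcp_rot: [35.5, 90.0, -50.4]
ft_force: [0.6, -0.0, -0.5]
finger_gap: 15.7
```

>>> carry_out(
  rows=[0, 0, 0, 0.12, 0, 0, 1, 0, 0, 0, 0.24, 0, 0, 1, 0, 0, 0, 0.34, 0, 0, 1, 0, 0, 0, 0.4, 0, 0, 1, 0, 0, 0, 0.4, 0, 0, 1],
)

```text
time: 14.5
tool_pos: [606.2, -139.3, 199.8]
tcp_rot: [-140.8, 90.0, 133.3]
ft_force: [0.2, -0.2, -0.6]
finger_gap: 15.4
```

```bash
python3 p.py done 0 1.8 0 .05; python3 - <<'E'
from bench import sense,snapshot
from h import *
np.set_printoptions(precision=1,suppress=True)
s=sense();print(s['time'],s['tool_pos'],s['tcp_rot'],s['finger_gap'],s['ft_force'])
s=snapshot("side");pickle.dump(s,open("side12.pkl","wb"));crop(s,240,170,130,150,5,"s12.png",10);print(sense()['ft_force'])
t=snapshot("top");print(sense()['ft_force']);crop(t,190,160,200,150,4,"t12.png",10)
E
```

```text
cmd [ 606.23 -139.43  200.04  -85.91]
14.5 [ 606.2 -139.3  199.8] [-140.8   90.   133.3] 15.437655778290122 [ 0.2 -0.2 -0.6]
[-0.4 -0.7 -0.4]
[0.6 0.5 0.8]
```

View pics/s12.png

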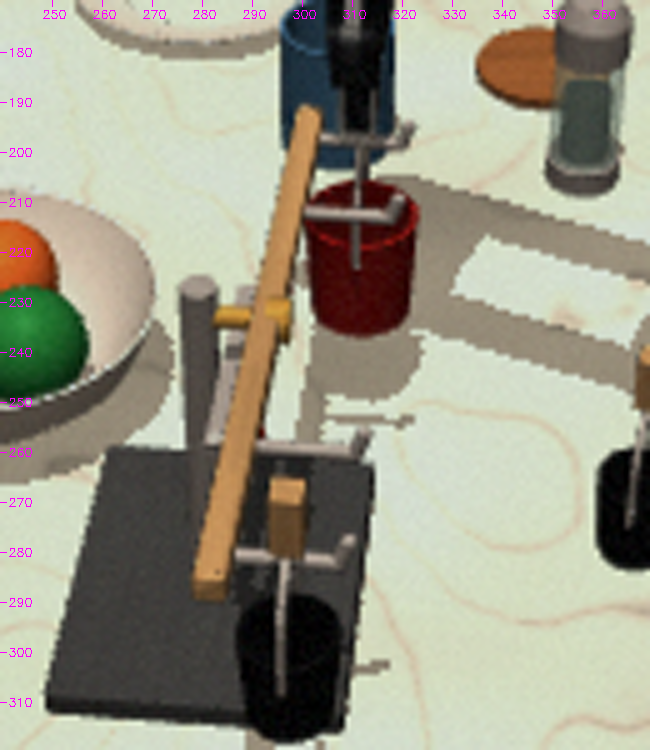

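```bash
python3 - <<'E'
from h import *
a=pickle.load(open("side0.pkl","rb"));b=pickle.load(open("side12.pkl","rb"))
def c(s,x0,y0): return cv2.resize(np.clip(s["color"][y0:y0+40,x0:x0+40,::-1]*1.4,0,255).astype(np.uint8),None,fx=8,fy=8,interpolation=cv2.INTER_CUBIC)
top=np.hstack([c(a,290,170),c(b,290,170)]);bot=np.hstack([c(a,285,260),c(b,285,260)])
im=np.vstack([top,bot])
for i in range(0,640,40): cv2.line(im,(0,i),(8,i),(255,0,255),1); cv2.line(im,(320,i),(328,i),(255,0,255),1)
cv2.imwrite("pics/cmp12.png",im)
E
```

```text
(no output)
```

View pics/cmp12.png

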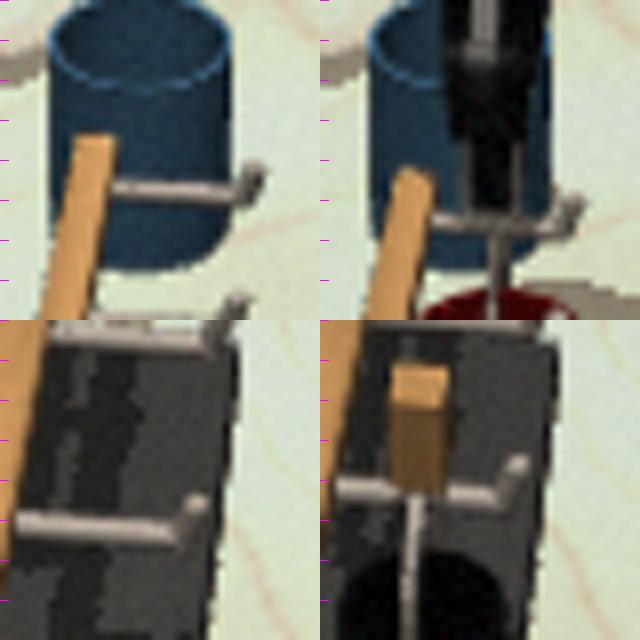

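>>> carry_out(
  rows=[0, 0, 0, 0.03, 0, 0, 1, 0, 0, 0, 0.06, 0, 0, 1, 0, 0, 0, 0.1, 0, 0, 1, 0, 0, 0, 0.1, 0, 0, 1, 0, 0, 0, 0.1, 0, 0, 1],
)

```text
time: 15.1
tool_pos: [606.2, -139.3, 197.5]
tcp_rot: [-178.6, 90.0, 95.5]
ft_force: [1.2, 0.2, -0.1]
finger_gap: 15.4
```

>>> carry_out(
  rows=[0, 0, 0, 0, 0, 0, 0.56, 0, 0, 0, 0, 0, 0, 0.5, 0, 0, 0, 0, 0, 0, 0.4, 0, 0, 0, 0, 0, 0, 0.2, 0, 0, 0, 0, 0, 0, 0.1],
)

```text
time: 15.6
tool_pos: [606.3, -139.4, 197.6]
tcp_rot: [58.6, 90.0, -27.3]
ft_force: [0.1, -0.0, -0.8]
finger_gap: 38.1
```

```bash
python3 p.py done 0 .1 0 0; python3 - <<'E'
from bench import sense,snapshot
from h import *
s=sense();print(s['time'],s['tool_pos'],s['finger_gap'],s['ft_force'])
w=snapshot("wrist");cv2.imwrite("pics/w13.png",w["color"][:,:,::-1])
s=snapshot("side");pickle.dump(s,open("side13.pkl","wb"));crop(s,240,170,130,150,4.5,"s13.png",10)
E
```

```text
cmd [ 606.23 -139.43  197.54  -85.91]
15.6 [ 606.2520991  -139.442974    197.58052512] 38.13021931796274 [ 0.06667824 -0.04851178 -0.82556128]
```

View pics/s13.png

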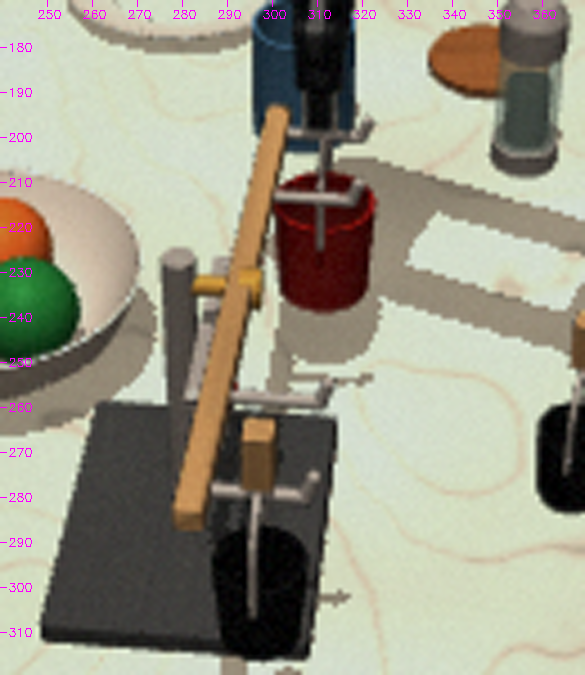

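View pics/w13.png

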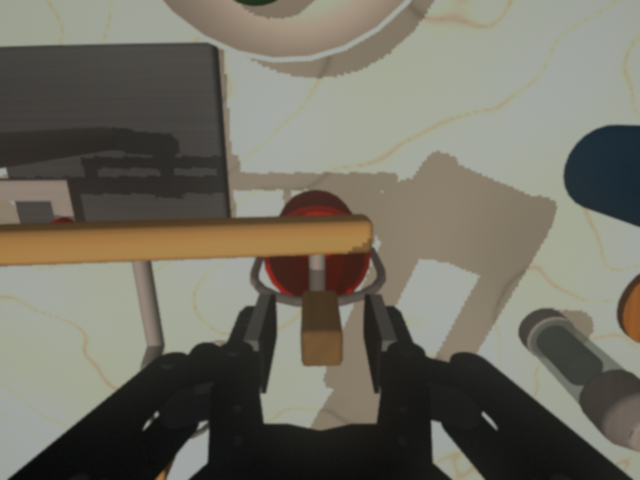

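Pot is hanging free (grip at (322,325) between the pads) and the bar is stable. Retract and go to egg B.

```bash
python3 p.py done 0 0 0 0 606.2 -139.4 272 -85.9 480 -80 255 -94 426.2 -28 225 -98.3
```

```text
cmd [ 606.23 -139.43  197.54  -85.91]
[0.0, 0.0, 0.0, np.float64(-2.98), np.float64(0.0), np.float64(0.0)] dist 74
[1.01, 0.0, 0.0, np.float64(0.68), np.float64(-4.87), np.float64(-2.73)] dist 141
[0.54, 0.0, 0.0, np.float64(1.2), np.float64(-2.29), np.float64(-1.93)] dist 81
```

>>> carry_out(
  rows=[0, 0, 0, -0.4, 0, 0, 0.1, 0, 0, 0, -1.0, 0, 0, 0.1, 0, 0, 0, -1.9, 0, 0, 0.1, 0, 0, 0, -2.7, 0, 0, 0, 0, 0, 0, -2.98, 0, 0, 0],
)

```text
time: 16.2
tool_pos: [607.6, -139.8, 276.7]
tcp_rot: [68.3, 89.7, -17.6]
ft_force: [-0.7, -0.1, -0.1]
finger_gap: 42.7
```

>>> carry_out(
  rows=[0.2, 0, 0, 0, -1.0, -0.5, -0.4, 0.5, 0, 0, 0, -2.5, -1.3, -0.4, 0.8, 0, 0, 0.2, -4.0, -2.2, -0.4, 1.01, 0, 0, 0.68, -4.87, -2.73, -0.4, 1.01, 0, 0, 0.68, -4.87, -2.73, -0.4],
)

```text
time: 16.7
tool_pos: [476.9, -78.5, 253.4]
tcp_rot: [-106.1, 89.8, 160.0]
ft_force: [-0.1, -0.4, 0.5]
finger_gap: 60.0
```

>>> carry_out(
  rows=[0.3, 0, 0, 0.5, -1.2, -1.0, -0.4, 0.54, 0, 0, 0.9, -2.0, -1.7, -0.4, 0.54, 0, 0, 1.2, -2.29, -1.93, -0.4, 0.54, 0, 0, 1.2, -2.29, -1.93, -0.4, 0.54, 0, 0, 1.2, -2.29, -1.93, -0.4],
)

```text
time: 17.2
tool_pos: [427.2, -28.5, 225.8]
tcp_rot: [73.8, 89.9, -24.5]
ft_force: [0.4, -0.1, 0.7]
finger_gap: 59.9
```

```bash
python3 p.py done 0 -2.98 0 0;python3 p.py done 1.01 .68 -4.87 -2.73;python3 p.py done .54 1.2 -2.29 -1.93; python3 - <<'E'
from bench import sense,snapshot
from h import *
np.set_printoptions(precision=1,suppress=True)
s=sense();print(s['time'],s['tool_pos'],s['tcp_rot'],s['finger_gap'])
w=snapshot("wrist");w["state"]=s;cv2.imwrite("pics/w14.png",w["color"][:,:,::-1]);w=wristcam(w);print(proj(w,[426.2,-28,145]));crop(w,270,180,100,110,7,"w14c.png",10)
s=snapshot("side");pickle.dump(s,open("side14.pkl","wb"));crop(s,240,170,130,150,5,"s14.png",10)
E
```

```text
cmd [ 606.23 -139.43  272.04  -85.91]
cmd [479.91 -80.04 255.04 -93.99]
cmd [426.16 -27.93 225.04 -98.31]
17.2 [427.2 -28.5 225.8] [ 73.8  89.9 -24.5] 59.901074879604906
[318.1 248.9]
```

View pics/w14c.png

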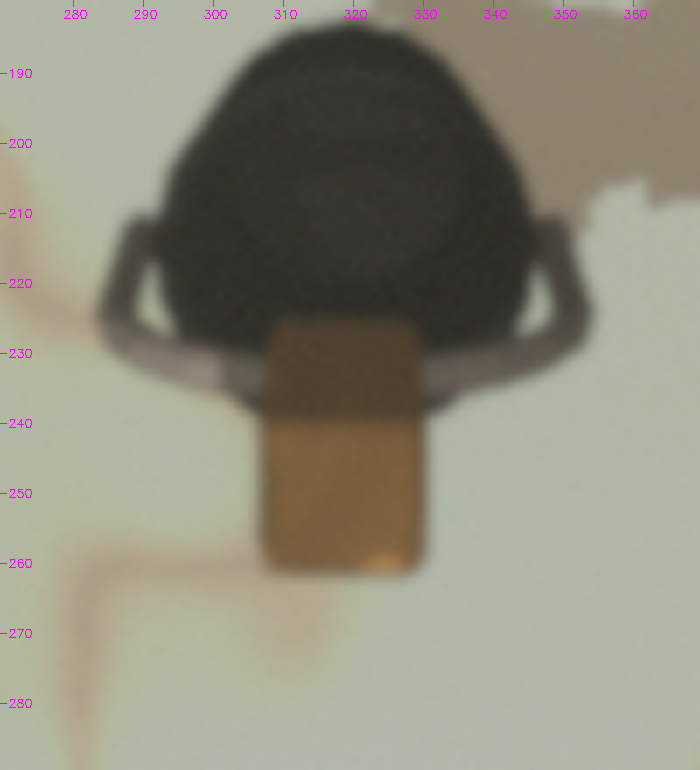

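View pics/s14.png

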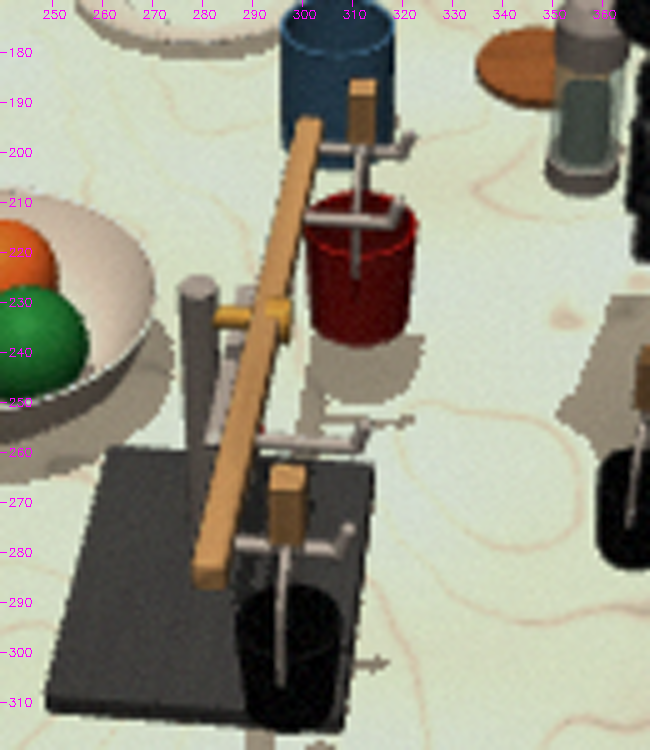

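Egg B: grip centre (319,250) and the hoop lies level, so it is aligned. Pot and egg A hang still. I'll grasp, and measure the bar tilt too.

>>> carry_out(
  rows=[0, 0, 0, 1.4, 0, 0, -0.4, 0, 0, 0, 2.8, 0, 0, -0.4, 0, 0, 0, 4.0, 0, 0, -0.4, 0, 0, 0, 4.44, 0, 0, -0.4, 0, 0, 0, 4.44, 0, 0, -0.4],
)

```text
time: 17.8
tool_pos: [425.4, -28.2, 112.9]
tcp_rot: [-91.4, 89.8, 170.3]
ft_force: [0.1, -0.6, -0.7]
finger_gap: 59.9
```

>>> carry_out(
  rows=[0, 0, 0, 0, 0, 0, 0, 0, 0, 0, 0, 0, 0, 0.5, 0, 0, 0, 0, 0, 0, 1, 0, 0, 0, 0, 0, 0, 1, 0, 0, 0, 0, 0, 0, 1],
  force=30,
)

```text
time: 18.3
tool_pos: [427.5, -28.1, 115.8]
tcp_rot: [89.6, 89.8, -8.7]
ft_force: [0.1, 0.5, 6.8]
finger_gap: 15.5
```

```bash
python3 p.py done 0 4.44 0 0; python3 - <<'E'
from bench import sense,snapshot
from h import *
np.set_printoptions(precision=1,suppress=True)
s=sense();print(s['time'],s['tool_pos'],s['finger_gap'],s['ft_force'])
t=snapshot("top");pickle.dump(t,open("top15.pkl","wb"))
s=snapshot("side");pickle.dump(s,open("side15.pkl","wb"))
a=pickle.load(open("side0.pkl","rb"));b=s
def c(s,x0,y0): return cv2.resize(np.clip(s["color"][y0:y0+40,x0:x0+40,::-1]*1.4,0,255).astype(np.uint8),None,fx=8,fy=8,interpolation=cv2.INTER_CUBIC)
im=np.vstack([np.hstack([c(a,290,170),c(b,290,170)]),np.hstack([c(a,285,260),c(b,285,260)])])
for i in range(0,640,40): cv2.line(im,(0,i),(8,i),(255,0,255),1); cv2.line(im,(320,i),(328,i),(255,0,255),1)
cv2.imwrite("pics/cmp15.png",im)
E
```

```text
cmd [426.16 -27.93 114.04 -98.31]
18.3 [427.5 -28.1 115.8] 15.46093668739296 [0.1 0.5 6.8]
```

View pics/cmp15.png

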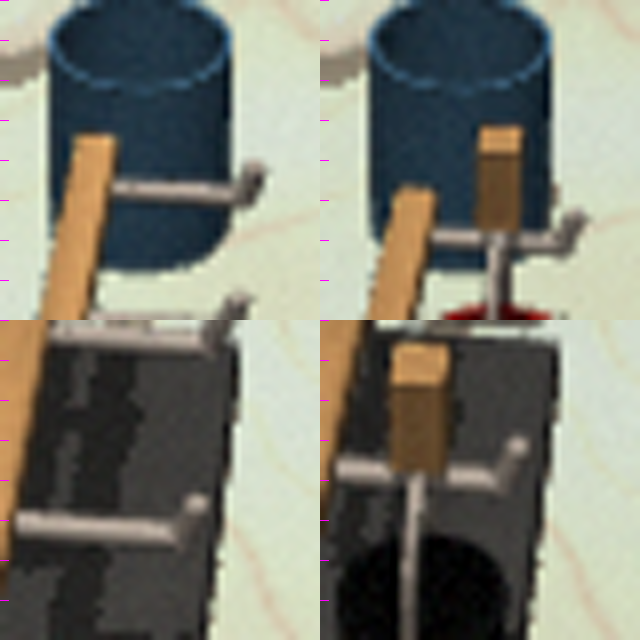

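```bash
python3 p.py plan 430 -20 205 -96 501 142.5 251 -85.9
```

```text
[-0.29, 0.0, 0.0, np.float64(-3.64), np.float64(0.11), np.float64(-0.34)] dist 91
[-1.26, 0.0, 0.0, np.float64(-1.84), np.float64(2.14), np.float64(-6.76)] dist 183
```

>>> carry_out(
  rows=[0, 0, 0, -0.6, 0, 0, 1, 0, 0, 0, -1.6, 0, 0, 1, -0.1, 0, 0, -2.6, 0.06, -0.12, 1, -0.29, 0, 0, -3.4, 0.11, -0.34, 1, -0.29, 0, 0, -3.64, 0.11, -0.34, 1],
)

```text
time: 18.9
tool_pos: [431.5, -19.8, 207.8]
tcp_rot: [88.8, 89.7, -7.1]
ft_force: [-0.3, -0.2, -1.4]
finger_gap: 15.5
```

>>> carry_out(
  rows=[-0.2, 0, 0, -0.4, 0.3, -1.0, 1, -0.5, 0, 0, -0.9, 0.9, -2.7, 1, -0.9, 0, 0, -1.4, 1.5, -4.6, 1, -1.26, 0, 0, -1.84, 2.0, -6.1, 1, -1.26, 0, 0, -1.84, 2.14, -6.76, 1],
)

```text
time: 19.4
tool_pos: [502.2, 145.5, 251.8]
tcp_rot: [115.6, 89.9, 29.9]
ft_force: [0.6, 0.5, -1.2]
finger_gap: 15.4
```

>>> carry_out(
  rows=[0, 0, 0, 0, 0, 0, 1, 0, 0, 0, 0, 0, 0, 1],
)

```text
time: 19.6
tool_pos: [500.1, 142.0, 249.7]
tcp_rot: [-68.8, 89.9, -154.7]
ft_force: [0.0, -0.4, -1.8]
finger_gap: 15.9
```

```bash
python3 p.py done -.29 -3.64 .11 -.34;python3 p.py done -1.26 -1.84 2.14 -6.76; python3 - <<'E'
from bench import sense,snapshot
from h import *
np.set_printoptions(precision=1,suppress=True)
s=sense();print(s['time'],s['tool_pos'],s['tcp_rot'],s['finger_gap'],s['ft_force'])
w=snapshot("wrist");w["state"]=s;cv2.imwrite("pics/w16.png",w["color"][:,:,::-1]);pickle.dump(w,open("w16.pkl","wb"))
s=snapshot("side");pickle.dump(s,open("side16.pkl","wb"));crop(s,270,200,110,110,7,"s16.png",10)
E
```

```text
cmd [430.11 -19.92 205.04 -95.99]
cmd [500.94 142.58 251.04 -85.91]
19.6 [500.1 142.  249.7] [ -68.8   89.9 -154.7] 15.92534823800491 [ 0.  -0.4 -1.8]
```

View pics/w16.png

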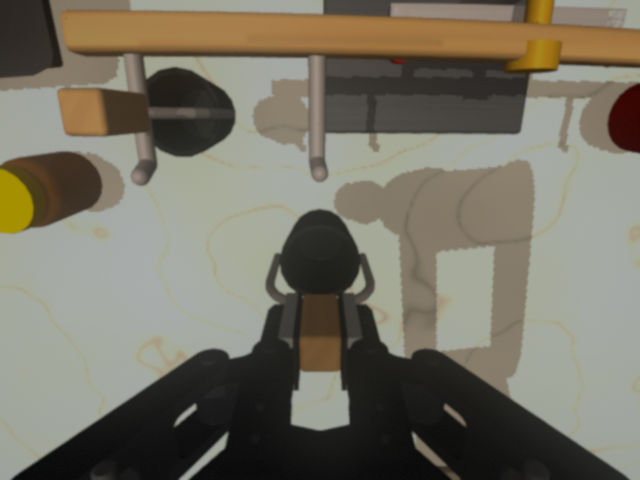

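View pics/s16.png

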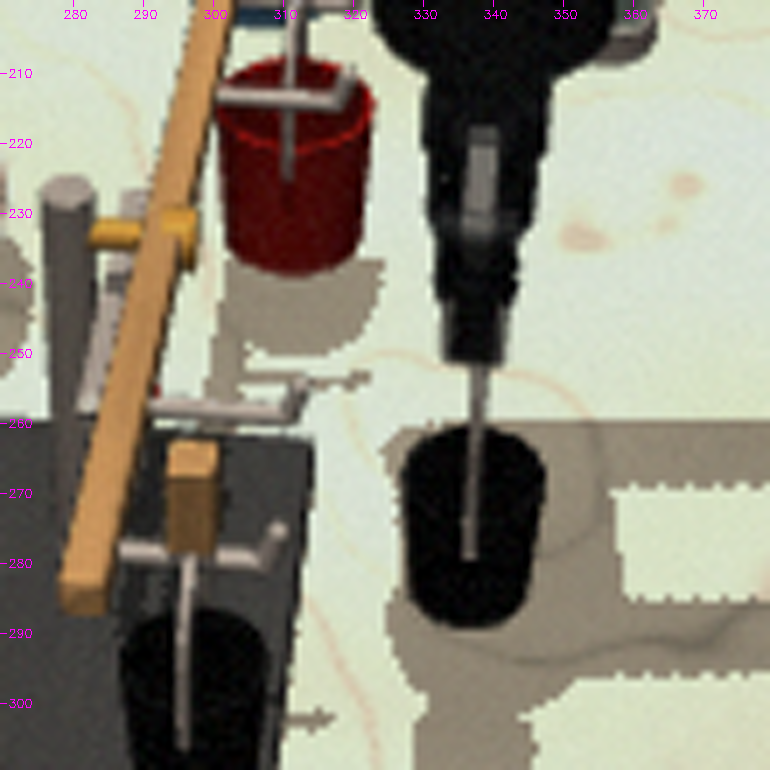

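Wrist view: rod LI is at column 318, in line with the hoop. The side view gives clearance above the tip and above the rim. Thread and lower.

>>> carry_out(
  rows=[0, 0, 0, 0, 0.6, 0, 1, 0, 0, 0, 0, 1.4, 0, 1, 0, 0, 0, 0, 2.3, 0, 1, 0, 0, 0, 0, 3.0, 0, 1, 0, 0, 0, 0, 3.38, 0, 1],
)

```text
time: 20.2
tool_pos: [585.9, 147.1, 250.6]
tcp_rot: [-58.4, 90.0, -144.4]
ft_force: [-0.4, -0.3, -1.5]
finger_gap: 15.9
```

>>> carry_out(
  rows=[0, 0, 0, 0, 0, 0, 1, 0, 0, 0, 0.2, 0, 0, 1, 0, 0, 0, 0.5, 0, 0, 1, 0, 0, 0, 0.72, 0, 0, 1, 0, 0, 0, 0.8, 0, 0, 1],
)

```text
time: 20.7
tool_pos: [584.2, 148.6, 229.7]
tcp_rot: [-85.2, 89.9, -171.1]
ft_force: [-0.1, 1.1, -1.6]
finger_gap: 15.6
```

```bash
python3 p.py done 0 0 3.38 0;python3 p.py done 0 .8 0 0; python3 - <<'E'
from bench import sense,snapshot
from h import *
np.set_printoptions(precision=1,suppress=True)
s=sense();print(s['time'],s['tool_pos'],s['tcp_rot'],s['finger_gap'],s['ft_force'])
w=snapshot("wrist");cv2.imwrite("pics/w17.png",w["color"][:,:,::-1])
s=snapshot("side");pickle.dump(s,open("side17.pkl","wb"));crop(s,250,170,120,140,5,"s17.png",10)
E
```

```text
cmd [585.22 148.62 251.04 -85.91]
cmd [585.22 148.62 231.04 -85.91]
20.7 [584.2 148.6 229.7] [ -85.2   89.9 -171.1] 15.604906891966923 [-0.1  1.1 -1.6]
```

View pics/s17.png

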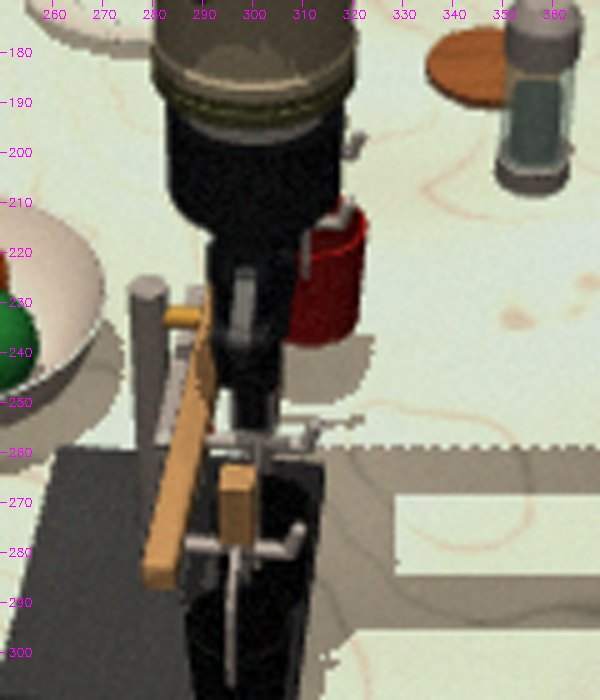

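View pics/w17.png

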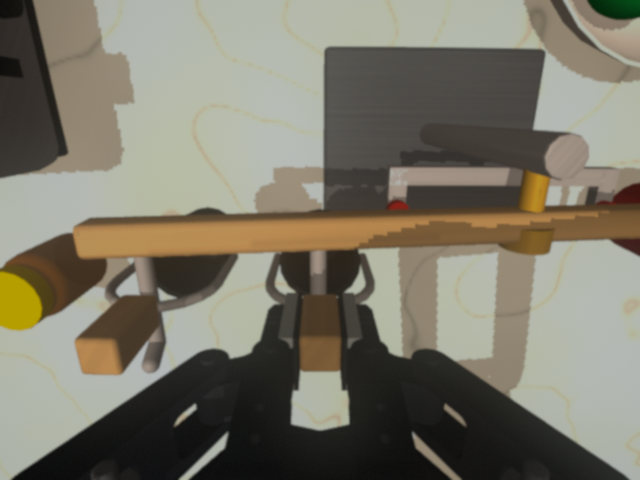

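>>> carry_out(
  rows=[0, 0, 0, 0.1, 0, 0, 1, 0, 0, 0, 0.2, 0, 0, 1, 0, 0, 0, 0.3, 0, 0, 1, 0, 0, 0, 0.4, 0, 0, 1, 0, 0, 0, 0.48, 0, 0, 1],
)

```text
time: 21.3
tool_pos: [585.3, 148.8, 219.0]
tcp_rot: [129.1, 90.0, 43.2]
ft_force: [0.6, 0.5, 0.1]
finger_gap: 15.4
```

>>> carry_out(
  rows=[0, 0, 0, 0.06, 0, 0, 1, 0, 0, 0, 0.08, 0, 0, 1, 0, 0, 0, 0.08, 0, 0, 1, 0, 0, 0, 0.08, 0, 0, 1, 0, 0, 0, 0.08, 0, 0, 1],
)

```text
time: 21.8
tool_pos: [585.2, 148.6, 217.1]
tcp_rot: [1.0, 90.0, -84.9]
ft_force: [-0.3, 1.3, 0.7]
finger_gap: 15.3
```

```bash
python3 p.py done 0 .56 0 0; python3 - <<'E'
from bench import sense,snapshot
from h import *
np.set_printoptions(precision=1,suppress=True)
s=sense();print(s['time'],s['tool_pos'],s['tcp_rot'],s['finger_gap'],s['ft_force'])
s=snapshot("side");pickle.dump(s,open("side18.pkl","wb"));crop(s,250,170,120,140,5,"s18.png",10)
a=pickle.load(open("side0.pkl","rb"));b=s
def c(s,x0,y0): return cv2.resize(np.clip(s["color"][y0:y0+40,x0:x0+40,::-1]*1.4,0,255).astype(np.uint8),None,fx=8,fy=8,interpolation=cv2.INTER_CUBIC)
im=np.vstack([np.hstack([c(a,290,170),c(b,290,170)]),np.hstack([c(a,285,260),c(b,285,260)])])
for i in range(0,640,40): cv2.line(im,(0,i),(8,i),(255,0,255),1); cv2.line(im,(320,i),(328,i),(255,0,255),1)
cv2.imwrite("pics/cmp18.png",im)
E
```

```text
cmd [585.22 148.62 217.04 -85.91]
21.8 [585.2 148.6 217.1] [  1.   90.  -84.9] 15.33634397597024 [-0.3  1.3  0.7]
```

View pics/cmp18.png

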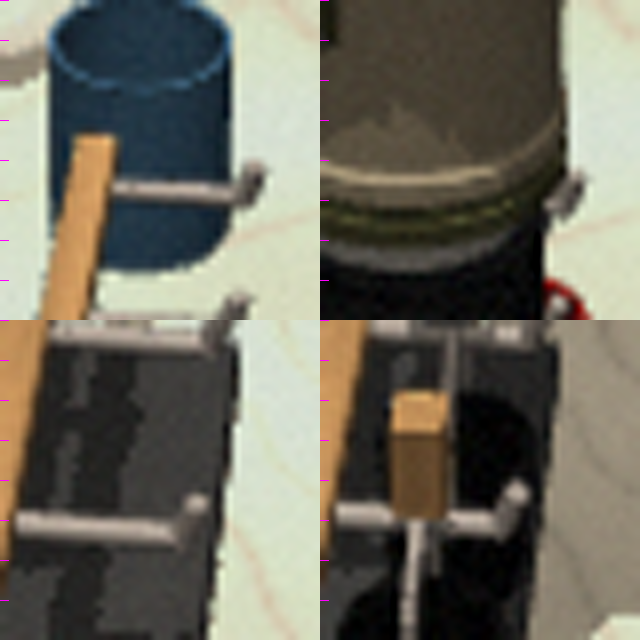

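Bar is at about 0.02 rad, so nearly level. Releasing.

>>> carry_out(
  rows=[0, 0, 0, 0, 0, 0, 0.56, 0, 0, 0, 0, 0, 0, 0.5, 0, 0, 0, 0, 0, 0, 0.4, 0, 0, 0, 0, 0, 0, 0.25, 0, 0, 0, 0, 0, 0, 0.15],
)

```text
time: 22.35
tool_pos: [585.2, 148.6, 217.0]
tcp_rot: [-77.8, 90.0, -163.7]
ft_force: [-1.4, 0.2, -0.5]
finger_gap: 36.6
```

>>> carry_out(
  rows=[0, 0, 0, 0, 0, 0, 0.1, 0, 0, 0, 0, 0, 0, 0.1, 0, 0, 0, 0, 0, 0, 0.1],
)

```text
time: 22.65
tool_pos: [585.2, 148.6, 217.0]
tcp_rot: [-9.2, 90.0, -95.1]
ft_force: [0.1, 0.1, -0.1]
finger_gap: 38.4
```

```bash
python3 - <<'E'
from bench import sense,snapshot
from h import *
s=sense();print(s['time'],s['tool_pos'],s['finger_gap'],s['ft_force'])
w=snapshot("wrist");cv2.imwrite("pics/w19.png",w["color"][:,:,::-1])
s=snapshot("side");pickle.dump(s,open("side19.pkl","wb"));crop(s,250,170,120,140,5,"s19.png",10)
E
```

```text
22.65 [585.22447474 148.61344018 217.03798589] 38.38577841163295 [ 0.12920437  0.08423167 -0.12045884]
```

View pics/w19.png

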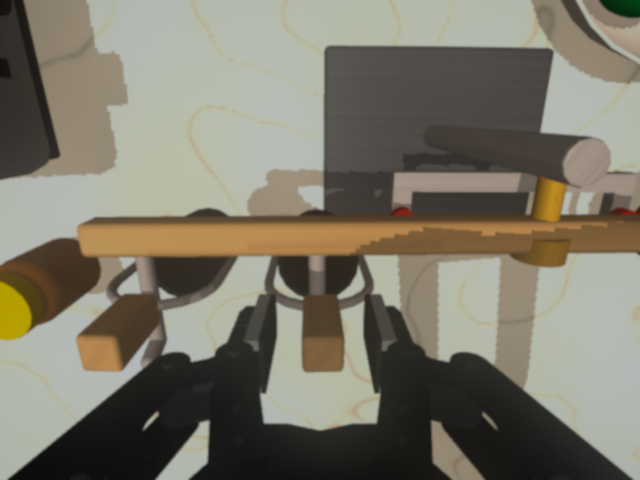

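View pics/s19.png

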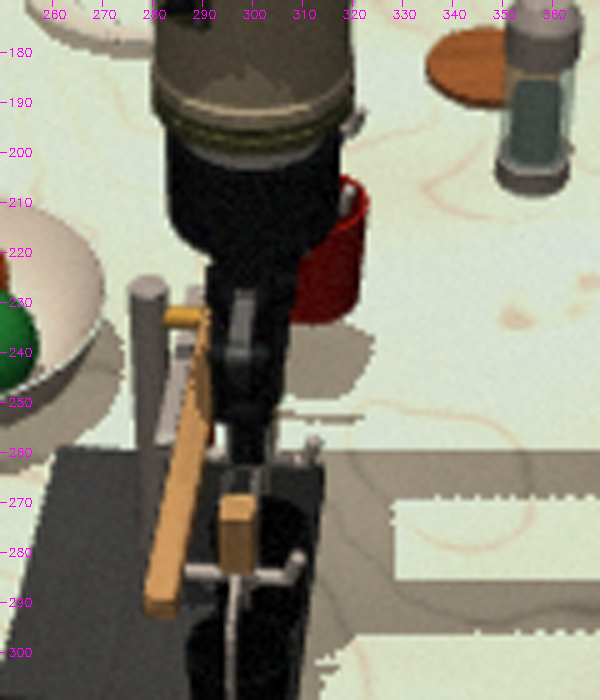

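>>> carry_out(
  rows=[0, 0, 0, -0.4, 0, 0, 0.1, 0, 0, 0, -1.0, 0, 0, 0.1, 0, 0, 0, -1.9, 0, 0, 0.1, 0, 0, 0, -2.7, 0, 0, 0.1, 0, 0, 0, -3.0, 0, 0, 0.1],
)

```text
time: 23.25
tool_pos: [586.6, 148.9, 296.6]
tcp_rot: [95.3, 89.7, 9.4]
ft_force: [0.6, 0.4, 0.8]
finger_gap: 38.6
```

>>> carry_out(
  rows=[0, 0, 0, 0, -1.2, 0, 0, 0, 0, 0, 0, -3.0, 0.5, 0, 0, 0, 0, 0, -5.0, 1, 0, 0, 0, 0, 0, -6.5, 1.0, 0, 0, 0, 0, 0, -7, 1, 0],
)

```text
time: 23.75
tool_pos: [409.9, 110.8, 292.5]
tcp_rot: [101.8, 90.0, 15.9]
ft_force: [1.0, 0.1, 1.2]
finger_gap: 42.3
```

>>> carry_out(
  rows=[0, 0, 0, 0, 0, 0, 0, 0, 0, 0, 0, 0, 0, 0, 0, 0, 0, 0, 0, 0, 0, 0, 0, 0, 0, 0, 0, 0, 0, 0, 0, 0, 0, 0, 0],
)

```text
time: 24.25
tool_pos: [412.8, 111.2, 291.8]
tcp_rot: [-86.5, 89.9, -172.4]
ft_force: [0.3, 0.6, -0.6]
finger_gap: 42.8
```

```bash
python3 - <<'E'
from bench import sense,snapshot
from h import *
s=sense();print(s['time'],s['tool_pos'],s['finger_gap'],s['ft_force'])
t=snapshot("top");pickle.dump(t,open("top20.pkl","wb"));crop(t,190,160,200,150,4,"t20.png",10);cv2.imwrite("pics/t20f.png",t["color"][:,:,::-1])
s=snapshot("side");pickle.dump(s,open("side20.pkl","wb"));crop(s,240,170,130,150,5,"s20.png",10)
a=pickle.load(open("side0.pkl","rb"));b=s
def c(s,x0,y0): return cv2.resize(np.clip(s["color"][y0:y0+40,x0:x0+40,::-1]*1.4,0,255).astype(np.uint8),None,fx=8,fy=8,interpolation=cv2.INTER_CUBIC)
im=np.vstack([np.hstack([c(a,290,170),c(b,290,170)]),np.hstack([c(a,285,260),c(b,285,260)])])
for i in range(0,640,40): cv2.line(im,(0,i),(8,i),(255,0,255),1); cv2.line(im,(320,i),(328,i),(255,0,255),1)
cv2.imwrite("pics/cmp20.png",im)
E
```

```text
24.25 [412.84863201 111.20516407 291.75323247] 42.8369113855608 [ 0.31998231  0.5738324  -0.58368769]
```

View pics/s20.png

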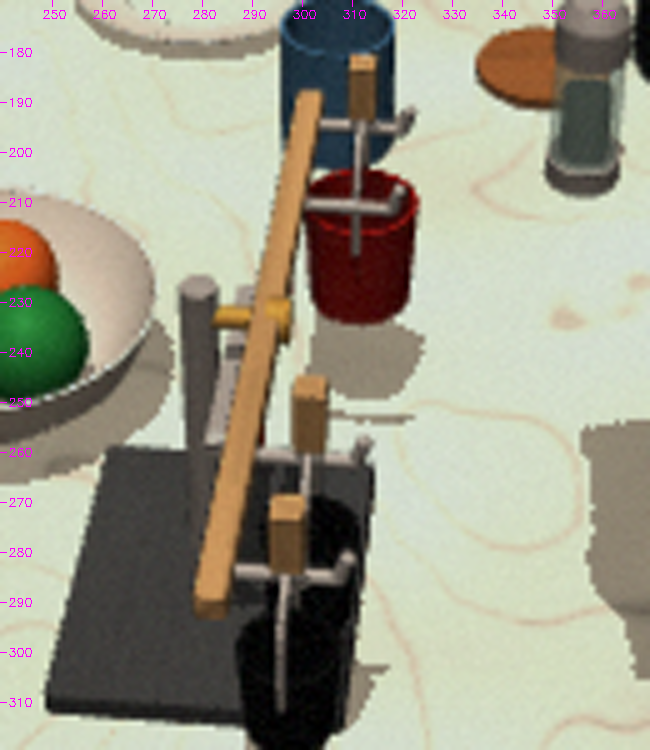

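View pics/cmp20.png

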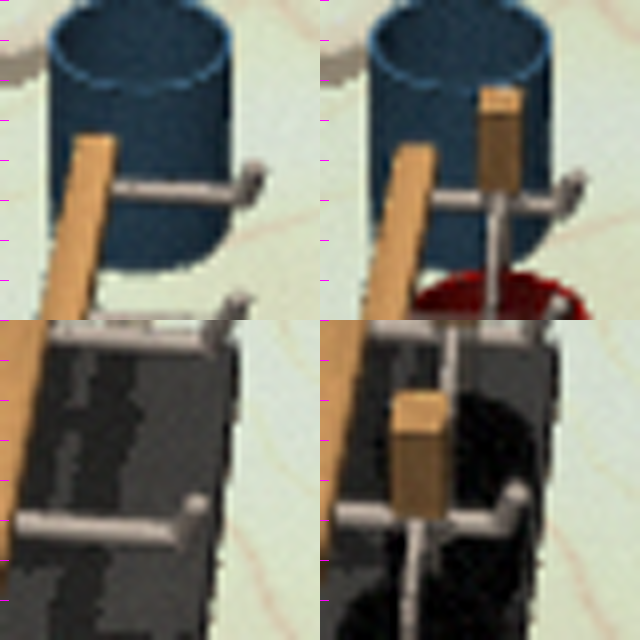

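View pics/t20f.png

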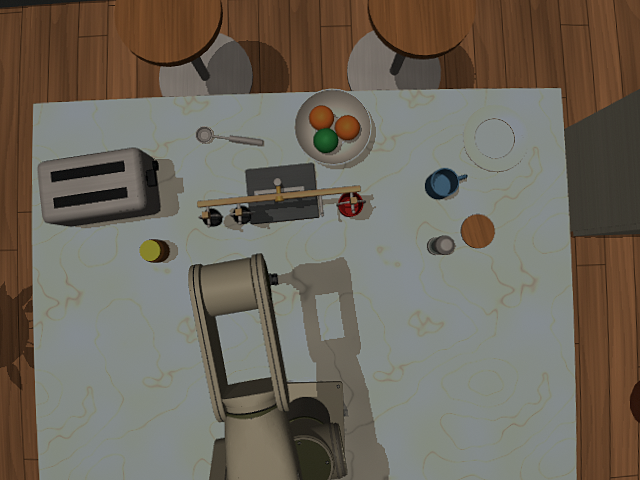

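Tilt is about 0.026 rad: the rods shifted 1.4 px, whereas 0.05 rad would be 2.5–2.9 px. All three hang upright and the bystanders are in place. I'll wait a second and check that everything is still.

>>> carry_out(
  rows=[0, 0, 0, 0, 0, 0, 0, 0, 0, 0, 0, 0, 0, 0, 0, 0, 0, 0, 0, 0, 0, 0, 0, 0, 0, 0, 0, 0, 0, 0, 0, 0, 0, 0, 0],
)

```text
time: 24.85
tool_pos: [412.4, 111.2, 292.1]
tcp_rot: [110.1, 90.0, 24.1]
ft_force: [-0.5, 1.2, 0.3]
finger_gap: 42.9
```

>>> carry_out(
  rows=[0, 0, 0, 0, 0, 0, 0, 0, 0, 0, 0, 0, 0, 0, 0, 0, 0, 0, 0, 0, 0, 0, 0, 0, 0, 0, 0, 0, 0, 0, 0, 0, 0, 0, 0],
)

```text
time: 25.35
tool_pos: [412.5, 111.2, 292.0]
tcp_rot: [167.9, 90.0, 82.0]
ft_force: [0.2, -0.0, 0.1]
finger_gap: 43.2
```

```bash
python3 - <<'E'
from bench import sense,snapshot
from h import *
a=pickle.load(open("side20.pkl","rb"))["color"];f=lambda i,x,y,w,h:cv2.cvtColor(i,cv2.COLOR_RGB2GRAY)[y:y+h,x:x+w].astype(np.float32)
ims=[a]+[snapshot("side")["color"] for _ in range(4)]
z=pickle.load(open("side0.pkl","rb"))["color"]
for b in ims[1:]:
    print([np.round(cv2.phaseCorrelate(f(a,*r),f(b,*r))[0],2) for r in [(300,180,24,60),(285,265,30,50),(292,240,22,60)]],"d",np.abs(a.astype(int)-b)[180:320,270:330].mean())
def m(i,x,y,w,h,j):
    r=cv2.matchTemplate(cv2.resize(f(j,x-4,y-6,w+8,h+12),None,fx=8,fy=8,interpolation=2),cv2.resize(f(i,x,y,w,h),None,fx=8,fy=8,interpolation=2),5); q=cv2.minMaxLoc(r); return q[1],q[3][0]/8-4,q[3][1]/8-6
b=ims[-1]
for n,r in {"LO tip":(305,278,10,12),"RO tip":(316,186,10,10),"barL":(276,283,14,14),"barR":(295,182,12,12)}.items(): print(n,m(z,*r,b))
for n,r in {"grinder":(345,163,28,20),"mug":(305,168,16,20),"honey":(300,370,40,60)}.items(): print(n,m(z,*r,b))
print(sense()['time'])
E
```

```text
[array([ 0.04, -0.03]), array([ 0.02, -0.02]), array([0.05, 0.09])] d 1.6413888888888888
[array([ 0.03, -0.  ]), array([-0.04,  0.12]), array([0.04, 0.08])] d 1.6473015873015873
[array([ 0.09, -0.01]), array([0.01, 0.02]), array([0.01, 0.07])] d 1.6632142857142858
[array([0.04, 0.  ]), array([-0.  , -0.03]), array([ 0.04, -0.02])] d 1.646626984126984
LO tip (0.9550861716270447, 0.0, -1.125)
RO tip (0.9943422079086304, 0.0, 1.125)
barL (0.9859400391578674, 0.0, -1.25)
barR (0.9930630922317505, 0.0, 1.125)
grinder (0.5082950592041016, -4.0, 1.125)
mug (0.9424816966056824, 0.125, 0.0)
honey (0.9994643926620483, 0.0, 0.0)
25.55
```

```bash
python3 - <<'E'
from bench import hand_in,sense
print(hand_in(), sense()['time'])
E
```

```text
the job is handed in; nothing more can be done
the job is handed in; nothing more can be done
```

I hung egg cup A on the left outer hook, then the red pot on the right outer hook, then egg cup B on the left inner hook. I handed in just after 25.5 s on the robot's clock. For each one I lowered it until the bar carried its weight, opened the jaws partway and backed off straight up.

**Last checks**
- **Tilt:** the bar settled at about 0.02–0.026 rad with the left arm up, against the 0.05 limit. The largest tilt I measured was about 0.15 rad, with egg cup A hanging alone (it fails at 0.205). I only measured it in still pictures.
- **Stillness:** over more than a second before handing in, all three hung without visible motion (under about 0.1 px). They looked upright in the pictures, and the gripper was well clear.
- **Bystanders:** the mug and honey jar had not moved in the side view.

**Disagreements**
- The image match for the grinder was poor (0.51), probably because the arm stood near it in the last picture. In the top view the grinder and coaster looked to be where they started, so I went by that.
- With egg cup A and the pot hanging, the bar tipped 0.12 rad, against about 0.09 expected from the given weights. That is more than the stated 7 % weight tolerance would easily explain, but the final tilt still came out within the limit.

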